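Make up a lab supply pack to weight and put the rest away

TASK

Take the slide box that was left in the scale pan and lay it on the rubber mat. Then load cartons and tubs into the pan, one at a time, until its pointer has sunk to the mark, and add no more after the one that brings it there. Put the cartons and tubs left over in the low metal tray; in pan and tray everything must rest on the floor inside the rim, packed side by side, nothing on top of anything else.

Things in the scene. Friction and masses are not known exactly. Their poses are not given: they have to be found in the camera images.
- scale: Spring scale, fixed to the worktop: grey base 100 x 200 mm (x, y) with a white post, 22 mm wide and 110 mm high, standing 138 mm from the origin along the scale's -y. Origin under the centre of the base. Behind the scale or tray a fixed microscope stands; the corner of its stage reaches forward to about x = 0.65 m at y = 0, 155 to 165 mm above the worktop.
- pan (a joint): How far the scale pan has sunk, m: 0 empty, up to 0.056 at the stop. A soft spring: each carton or tub (120 g) sinks it 10 mm, the slide box 9 mm; it settles in about a second.
- pan_floor (a point): Centre of the upper side of the pan's floor (moves down with the pan; 85 mm above the worktop when the pan is empty); axes as the scale's. The pan is a steel trough, inside 66 mm along x and 200 mm along y, rim 6 mm high along the long sides and 11 mm at the two ends, walls 3 mm.
- pointer (a point): Black pointer blade carried by the pan, in front of the white post; this point lies at mid height of the blade. It moves with the pan.
- mark: The mark: a small metal clip with a pale upper lip on the post, set at a different height each time. Its origin is at the upper edge of the clip; the pointer has reached the mark when the pointer is level with or lower than this origin. Fixed.
- tray: Low aluminium tray, fixed to the worktop, inside 66 mm along its x and 164 mm along its y, rim 6 mm above the floor along the long sides and 11 mm at the ends, walls 3 mm. Origin under its centre.
- tray_floor (a point): Centre of the upper side of the tray's floor, 4 mm above the worktop; axes as the tray's.
- mat: Thin black rubber mat, 110 x 75 x 2 mm (x, y, z), fixed to the worktop. Origin under its centre.
- slides: Dark slide box with snap lid, 38 x 89 x 32 mm (x, y, z), 110 g. Origin at the centre of its underside, z up; its body spans x from -16 to 19 mm. At the start it lies in the scale pan.
- carton_1: White small carton, 36 x 60 x 24 mm (x, y, z). Origin at the centre of its underside, z up. Weighs 120 g, as does every other carton and tub. May be absent.
- carton_2: White small carton, 36 x 60 x 24 mm (x, y, z). Origin at the centre of its underside, z up. Weighs 120 g, as does every other carton and tub. May be absent.
- carton_3: White small carton, 36 x 60 x 24 mm (x, y, z). Origin at the centre of its underside, z up. Weighs 120 g, as does every other carton and tub. May be absent.
- kit: White carton with an orange lower part, 51 x 62 x 35 mm (x, y, z). Origin at the centre of its underside, z up. Weighs 120 g, as does every other carton and tub. May be absent.
- tub_1: Round white tub with a slightly wider lid, 47 mm across the lid and 45 mm across the body, 41 mm high. Origin at the centre of its underside, z up. Weighs 120 g, as does every other carton and tub. May be absent.
- tub_2: Round white tub with a slightly wider lid, 47 mm across the lid and 45 mm across the body, 41 mm high. Origin at the centre of its underside, z up. Weighs 120 g, as does every other carton and tub. May be absent.
Things that resemble listed ones, but are neither listed nor needed, are in the scene too. Leave any brown or green look-alike of the carton_2 alone.

How it is judged (in metres and radians):
On the way, in this order (a step that is already met when the one before it is completed fails the run):
1. the slide box lies on the mat, clear of the pan (x of slides in the frame of mat between -0.05 and 0.05 m and y of slides in the frame of mat between -0.035 and 0.035 m and height (world z) of slides below 0.008 m and angle between slides's own z axis and vertical below 0.2 rad and contact force between each of the arm, the fingers and anything else below 0.1 N), for 0.2 s.
2. cartons and tubs in the pan have sunk the pointer to the mark, by at most one item's worth, with the robot touching nothing (z of pointer in the frame of mark between -0.0125 and 0.002 m and velocity of joint pan between -0.01 and 0.01 m/s and contact force between each of the arm, the fingers and anything else below 0.1 N), for 0.5 s.
At the end, for the whole second after the job is handed in: Slide box flat, right way up, its origin on the mat. Pointer at rest, from 2 mm above to 12.5 mm below the mark. Every carton and tub present lies at rest on the floor of pan or tray, inside the rim, upright or on a side, none on top of another (((x of carton_1 in the frame of pan_floor between -0.018 and 0.018 m and y of carton_1 in the frame of pan_floor between -0.087 and 0.087 m and z of carton_1 in the frame of pan_floor above -0.006 m and ((angle between carton_1's own z axis and vertical below 0.2 rad and z of carton_1 in the frame of pan_floor below 0.007 m) or (angle between carton_1's own z axis and vertical between 1.37 and 1.77 rad and z of carton_1 in the frame of pan_floor below 0.034 m))) or (x of carton_1 in the frame of tray_floor between -0.018 and 0.018 m and y of carton_1 in the frame of tray_floor between -0.069 and 0.069 m and z of carton_1 in the frame of tray_floor above -0.006 m and ((angle between carton_1's own z axis and vertical below 0.2 rad and z of carton_1 in the frame of tray_floor below 0.007 m) or (angle between carton_1's own z axis and vertical between 1.37 and 1.77 rad and z of carton_1 in the frame of tray_floor below 0.034 m)))) and ((x of carton_2 in the frame of pan_floor between -0.018 and 0.018 m and y of carton_2 in the frame of pan_floor between -0.087 and 0.087 m and z of carton_2 in the frame of pan_floor above -0.006 m and ((angle between carton_2's own z axis and vertical below 0.2 rad and z of carton_2 in the frame of pan_floor below 0.007 m) or (angle between carton_2's own z axis and vertical between 1.37 and 1.77 rad and z of carton_2 in the frame of pan_floor below 0.034 m))) or (x of carton_2 in the frame of tray_floor between -0.018 and 0.018 m and y of carton_2 in the frame of tray_floor between -0.069 and 0.069 m and z of carton_2 in the frame of tray_floor above -0.006 m and ((angle between carton_2's own z axis and vertical below 0.2 rad and z of carton_2 in the frame of tray_floor below 0.007 m) or (angle between carton_2's own z axis and vertical between 1.37 and 1.77 rad and z of carton_2 in the frame of tray_floor below 0.034 m)))) and ((x of carton_3 in the frame of pan_floor between -0.018 and 0.018 m and y of carton_3 in the frame of pan_floor between -0.087 and 0.087 m and z of carton_3 in the frame of pan_floor above -0.006 m and ((angle between carton_3's own z axis and vertical below 0.2 rad and z of carton_3 in the frame of pan_floor below 0.007 m) or (angle between carton_3's own z axis and vertical between 1.37 and 1.77 rad and z of carton_3 in the frame of pan_floor below 0.034 m))) or (x of carton_3 in the frame of tray_floor between -0.018 and 0.018 m and y of carton_3 in the frame of tray_floor between -0.069 and 0.069 m and z of carton_3 in the frame of tray_floor above -0.006 m and ((angle between carton_3's own z axis and vertical below 0.2 rad and z of carton_3 in the frame of tray_floor below 0.007 m) or (angle between carton_3's own z axis and vertical between 1.37 and 1.77 rad and z of carton_3 in the frame of tray_floor below 0.034 m)))) and ((x of kit in the frame of pan_floor between -0.018 and 0.018 m and y of kit in the frame of pan_floor between -0.087 and 0.087 m and z of kit in the frame of pan_floor above -0.006 m and ((angle between kit's own z axis and vertical below 0.2 rad and z of kit in the frame of pan_floor below 0.007 m) or (angle between kit's own z axis and vertical between 1.37 and 1.77 rad and z of kit in the frame of pan_floor below 0.034 m))) or (x of kit in the frame of tray_floor between -0.018 and 0.018 m and y of kit in the frame of tray_floor between -0.069 and 0.069 m and z of kit in the frame of tray_floor above -0.006 m and ((angle between kit's own z axis and vertical below 0.2 rad and z of kit in the frame of tray_floor below 0.007 m) or (angle between kit's own z axis and vertical between 1.37 and 1.77 rad and z of kit in the frame of tray_floor below 0.034 m)))) and ((x of tub_1 in the frame of pan_floor between -0.018 and 0.018 m and y of tub_1 in the frame of pan_floor between -0.087 and 0.087 m and z of tub_1 in the frame of pan_floor above -0.006 m and ((angle between tub_1's own z axis and vertical below 0.2 rad and z of tub_1 in the frame of pan_floor below 0.007 m) or (angle between tub_1's own z axis and vertical between 1.37 and 1.77 rad and z of tub_1 in the frame of pan_floor below 0.034 m))) or (x of tub_1 in the frame of tray_floor between -0.018 and 0.018 m and y of tub_1 in the frame of tray_floor between -0.069 and 0.069 m and z of tub_1 in the frame of tray_floor above -0.006 m and ((angle between tub_1's own z axis and vertical below 0.2 rad and z of tub_1 in the frame of tray_floor below 0.007 m) or (angle between tub_1's own z axis and vertical between 1.37 and 1.77 rad and z of tub_1 in the frame of tray_floor below 0.034 m)))) and ((x of tub_2 in the frame of pan_floor between -0.018 and 0.018 m and y of tub_2 in the frame of pan_floor between -0.087 and 0.087 m and z of tub_2 in the frame of pan_floor above -0.006 m and ((angle between tub_2's own z axis and vertical below 0.2 rad and z of tub_2 in the frame of pan_floor below 0.007 m) or (angle between tub_2's own z axis and vertical between 1.37 and 1.77 rad and z of tub_2 in the frame of pan_floor below 0.034 m))) or (x of tub_2 in the frame of tray_floor between -0.018 and 0.018 m and y of tub_2 in the frame of tray_floor between -0.069 and 0.069 m and z of tub_2 in the frame of tray_floor above -0.006 m and ((angle between tub_2's own z axis and vertical below 0.2 rad and z of tub_2 in the frame of tray_floor below 0.007 m) or (angle between tub_2's own z axis and vertical between 1.37 and 1.77 rad and z of tub_2 in the frame of tray_floor below 0.034 m)))) and x of slides in the frame of mat between -0.05 and 0.05 m and y of slides in the frame of mat between -0.035 and 0.035 m and height (world z) of slides below 0.008 m and angle between slides's own z axis and vertical below 0.2 rad and z of pointer in the frame of mark between -0.0125 and 0.002 m and velocity of joint pan between -0.01 and 0.01 m/s and linear speed of each of carton_1, carton_2, carton_3, kit, tub_1, tub_2 below 0.02 m/s); the robot touches nothing.
Of carton_1, carton_2, carton_3, kit, tub_1, tub_2 only 5 to 6 are there at a start; the rules pass over those that are not, and their reading is None.
At some moment in a run one of carton_1, carton_2, carton_3, kit, tub_1, tub_2 may be knocked a few centimetres aside while the robot is not near it.
Once in a run the grip may slacken for a moment while it holds something.
It also fails if it takes over 208 s, if anything falls off the work surface, if the arm or the gripper's body presses on something with over 40 N, if the wrist force passes 120 N, or if a joint passes its speed limit or range.

ROBOT

A 7-joint arm with a two-finger parallel gripper is mounted at the origin on a cart in front of the work surface, level with it; the furniture and walls round the work are solid. World frame = base frame: x ahead of the robot, y to its left, z up, the work surface at z = 0. Lengths are in m, angles in degrees, forces in N, time in s.
With the tool pointing down it reaches from about 0.4 to 0.925 m from the base axis. Payload 4.1 kg.
Tool frame: the origin (TCP) lies on the centre line of the jaws, within the pads' length; the fingertips stand 17 mm ahead of it and the grasp point (between the pads) lies 2 mm behind it; z points along the fingers, x is the direction in which the jaws open and shut, and the axes are right-handed (so a half turn about z gives the same grasp; the last joint's range is limited). The gripper opens to 85 mm and grips with 20 to 120 N. Pads are 22 mm wide; open, the fingers measure 114 mm over their backs; the gripper's body (76 mm by 85 mm) begins 54 mm behind the grasp point. The pads swing forward as they close: fully open they stand 13 mm farther back than shut.
Start: joints at [59.874, 22.827, 2.584, 88.041, -1.071, 69.15, -2.905], TCP at [0.269, -0.592, 0.248] pointing down, gripper open.
Joint ranges: [-161.44, 161.44], [-28.35, 127.94], [-78.24, 83.42], [0, 140.83], [-78.03, 258.03], [13.02, 114.36], [-168.23, 168.23]. Speed limits (degrees/s): [147.25, 147.25, 180, 180, 180, 180, 180].

INTERFACE

Orientations are given as [roll, pitch, yaw] about the fixed x, y, z axes, in that order (R = Rz(yaw) Ry(pitch) Rx(roll)).
In Python, from workcell import * gives the robot as it stands. The module is installed in compiled form; this text tells all that it offers.
- The arm moves only by the shell command python3 -m jog 'ROWS' [FORCE]. ROWS is a JSON object of lists of equal length, an entry for each row: "gripper": the finger opening in mm, from 0 to 85.4; "linear": the shift along the tool's x, y, z in mm, a list of three; "twist": the turn about the tool's z in degrees. A call has 1 to 20 rows; each row shifts and turns the pose as measured when the row begins, along the tool's axes as they then stand; what a row does not reach is not made up. A row lasts 1/12 s, in which the tool goes at most 41.7 mm and 7.16 degrees, less where a joint would pass 70% of its speed; a pose out of reach is approached as far as the arm can. A call with a gripper value outside its range is refused whole. The fingers move at their own pace and stop on an object; FORCE is the grip in N (left out, the last holds). Time passes only in rows, so rows that do not move let the fingers close. It gives the time, the measured TCP pose, the force and the opening at its end, in the units of the state.
- get_state(): the state, without advancing time (a new reading comes with each control period).
- capture(name): name is "side" or "top" or "wrist"; returns the picture (420x560x3 uint8, blue, green, red); there is no depth.
- get_calibration(name): a dict with "K" (3x3 intrinsics, pixels), "k1" (the pictures are not rectified: a ray, as slopes to the right and down, at radius r is drawn at 1 + k1 r^2 times it, then the intrinsics apply), "cam_to_world" (4x4, takes a point from camera to world coordinates). Camera axes: x right, y down, z forward; pixel columns grow to the right and rows downward; lengths in m; the calibration is good to about 2 mm. A picture is of the moment at which its call begins: read the wrist's pose just before it. get_calibration takes no time and is no camera call; for the wrist camera it gives the pose at the moment of the call.
- sign_off(): hands the job in, once; it reports no verdict.
The state is a dict: "clock": time; "joint_positions": joint angles; "qd": joint speeds; "joint_torque": joint torques, N m; "position": TCP position; "eef_rot": TCP orientation; "contact_force": force on the tool from outside, world axes, zero at the start; "ft_torque": the same for the moment, N m; "gripper_width": finger opening in m.
Only numpy, scipy, OpenCV 4.12 (cv2) and the standard library are available. Lean on these libraries where they do the work, as an engineer would, in place of code of your own. Each camera call takes 0.05 s, during which the arm holds its last target. There are 200 camera calls.

## Working session

There is one attempt and no reset: what is moved stays moved. The work goes in short steps, Python scripts to look and compute and a shell command to move; the robot and the scene stay as the last step left them, time stands still between calls to the robot, and variables do not carry over. Pictures are saved under pics/ and viewed, about 12 in all and at most 16, crops included, and the job is handed in when it is done.

```bash
mkdir -p pics; python3 - <<'E'
from workcell import *
import cv2,json
s=get_state();print(s['clock'],s['position'],s['eef_rot'],s['gripper_width'])
for n in ['top','side','wrist']:
    im=capture(n);cv2.imwrite(f'pics/{n}0.png',im);c=get_calibration(n)
    print(n,c['K'],c['k1']);print(c['cam_to_world'])
E
```

```text
0.0 [ 0.26885478 -0.59110184  0.24724598] [ 1.79992968e+02  1.15871441e-01 -6.55390724e+01] 0.08546141768343032
top [[393.75765016   0.         277.6344429 ]
 [  0.         393.75765016 203.3681301 ]
 [  0.           0.           1.        ]] -0.07973355830620295
[[ 0.00297286 -0.97587321  0.21831776  0.32402966]
 [-0.99998277 -0.00400615 -0.00429048  0.111561  ]
 [ 0.00506158 -0.21830124 -0.9758683   1.37976166]
 [ 0.          0.          0.          1.        ]]
side [[503.50820363   0.         283.47897385]
 [  0.         503.50820363 202.59951859]
 [  0.           0.           1.        ]] -0.023903182716466746
[[-0.9455403  -0.13952121  0.29408736  0.16976303]
 [-0.32505636  0.35730592 -0.87559742  1.37179454]
 [ 0.01708526 -0.92350761 -0.3831994   0.65737508]
 [ 0.          0.          0.          1.        ]]
wrist [[340.26739508   0.         279.65019664]
 [  0.         340.26739508 207.65817877]
 [  0.           0.           1.        ]] -0.05690301696499601
[[ 0.41397736 -0.87865052 -0.23789914  0.33001567]
 [-0.91028485 -0.40017945 -0.10600897 -0.5648882 ]
 [-0.00205751  0.2604413  -0.96548749  0.37260626]
 [ 0.          0.          0.          1.        ]]
```

View pics/top0.png

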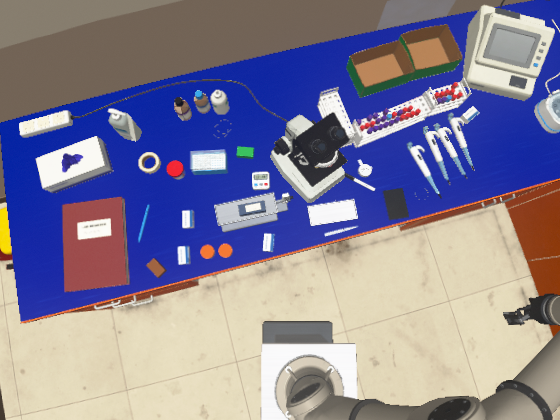

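View pics/side0.png

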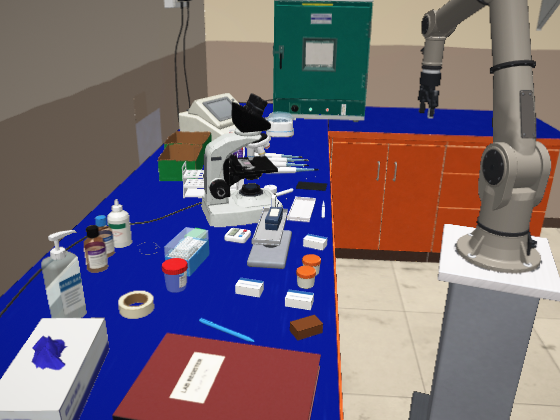

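Top view: the scale is at about (250,208) with the slide box in its pan. Carton candidates are at (188,218), (183,255) and (268,242), and orange-lidded tubs at (207,251) and (225,251). The brown block at (155,268) and green block at (245,152) are look-alikes. The tray candidate is (333,211) and the mat is (396,204). I'll enlarge to confirm.

```bash
python3 - <<'E'
import cv2,numpy as np
a=cv2.imread('pics/top0.png')[140:280,150:415];b=cv2.imread('pics/side0.png')[160:320,215:345]
a=cv2.resize(a,None,fx=3,fy=3,interpolation=cv2.INTER_CUBIC)
cv2.imwrite('pics/c1.png',a)
cv2.imwrite('pics/c2.png',cv2.resize(b,None,fx=3.7,fy=3.7,interpolation=cv2.INTER_CUBIC))
E
```

```text
(no output)
```

View pics/c1.png

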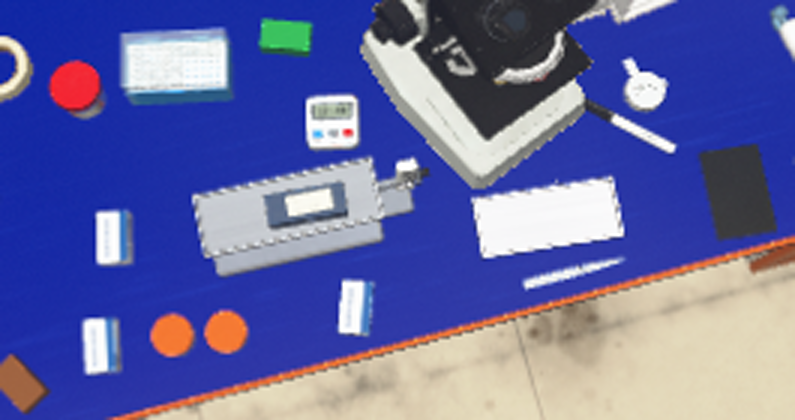

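View pics/c2.png

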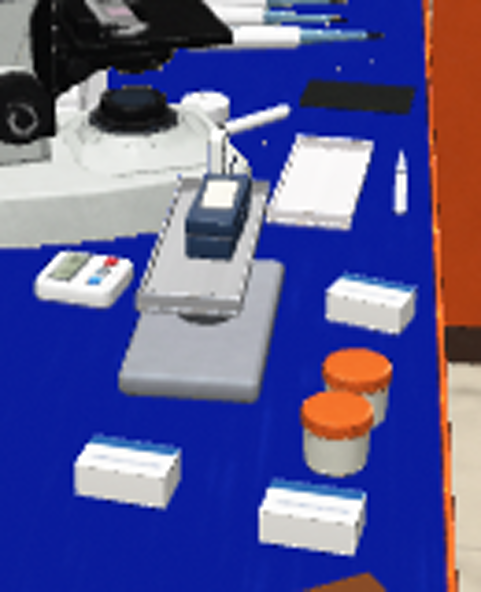

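```bash
cat > h.py <<'E'
from workcell import *
import cv2,numpy as np
def snap(n,f=None):
    c=get_calibration(n);im=capture(n)
    if f: cv2.imwrite('pics/'+f,im)
    return im,c
def ray(c,p):
    k=c['k1'];q=(np.array(p,float)-c['K'][:2,2])/c['K'][0,0]
    u=q.copy()
    for _ in range(20): u=q/(1+k*(u@u))
    T=np.array(c['cam_to_world']);return T[:3,3],T[:3,:3]@np.array([u[0],u[1],1])
def pl(c,p,z):
    o,d=ray(c,p);return o+d*(z-o[2])/d[2]
def tri(c1,p1,c2,p2):
    A=[];b=[]
    M=np.zeros((3,3));v=np.zeros(3)
    for c,p in((c1,p1),(c2,p2)):
        o,d=ray(c,p);d/=np.linalg.norm(d);P=np.eye(3)-np.outer(d,d);M+=P;v+=P@o
    return np.linalg.solve(M,v)
def proj(c,X):
    T=np.linalg.inv(np.array(c['cam_to_world']));q=T[:3,:3]@np.array(X)+T[:3,3];u=q[:2]/q[2]
    return c['K'][:2,2]+c['K'][0,0]*u*(1+c['k1']*(u@u))
def tool(X,yaw=None):
    """shift in tool axes (mm) from the present TCP to X, and twist to yaw of jaw axis (mod 180)"""
    from scipy.spatial.transform import Rotation as R
    s=get_state();Rm=R.from_euler('xyz',s['eef_rot'],degrees=True).as_matrix()
    d=Rm.T@(np.array(X)-s['position'])*1000
    tw=None
    if yaw is not None: tw=(s['eef_rot'][2]-yaw+90)%180-90   # tool z down: +twist lowers yaw
    return d.round(1),None if tw is None else round(tw,1)
def rect(c,cnt,z):
    P=np.array([pl(c,p,z)[:2] for p in cnt.reshape(-1,2)],np.float32)*1000
    (cx,cy),(w,h),a=cv2.minAreaRect(P)
    if w<h: w,h,a=h,w,a+90
    return np.round([cx,cy,w,h,(a+90)%180-90],1)  # a: dir of long side
E
python3 - <<'E'
from h import *
im=cv2.imread('pics/top0.png');c=get_calibration('top')
hsv=cv2.cvtColor(im,cv2.COLOR_BGR2HSV)
nb=(~((hsv[...,0]>105)&(hsv[...,0]<130)&(hsv[...,1]>190))).astype(np.uint8)*255
for nm,(x,y,w,h),z in [('c_a',(178,205,22,28),.024),('c_b',(173,240,20,30),.024),('c_c',(258,228,20,28),.024),('tubs1',(198,240,18,22),.041),('tubs2',(217,240,18,22),.041),('tray',(303,195,60,35),.01),('mat',(380,184,34,38),.002)]:
    m=np.zeros_like(nb);m[y:y+h,x:x+w]=nb[y:y+h,x:x+w]
    cs=cv2.findContours(m,0,1)[0];k=max(cs,key=cv2.contourArea)
    print(nm,rect(c,k,z),cv2.boundingRect(k))
# pan rim corners from enlarged crop /3 + offset
for p in [(193,196),(371,158),(383,220),(207,256)]:
    q=(p[0]/3+150,p[1]/3+140);print('panrim',(pl(c,q,.085)*1000).round())
for p in [(265,192),(343,182),(347,213),(275,229)]:
    q=(p[0]/3+150,p[1]/3+140);print('slides',(pl(c,q,.108)*1000).round())
for p in [(218,275),(383,240)]:
    q=(p[0]/3+150,p[1]/3+140);print('base',(pl(c,q,.0)*1000).round())
E
```

```text
c_a [571.3 421.8  68.7  46.1   2.8] (181, 209, 14, 20)
c_b [444.2 429.2  68.5  45.2   3.1] (177, 245, 14, 21)
c_c [4.925e+02 1.403e+02 9.370e+01 6.580e+01 2.000e-01] (258, 228, 20, 28)
tubs1 [451.4 343.6  58.8  51.3   2. ] (200, 244, 16, 18)
tubs2 [4.537e+02 2.818e+02 6.110e+01 5.800e+01 4.000e-01] (217, 243, 18, 19)
tray [600.5 -90.4 213.2 123.5 -89.9] (303, 195, 60, 35)
mat [ 6.304e+02 -3.211e+02  1.223e+02  1.212e+02  1.000e-01] (380, 188, 34, 34)
panrim [606. 319.  85.]
panrim [651. 119.  85.]
panrim [579. 106.  85.]
panrim [538. 301.  85.]
slides [606. 236. 108.]
slides [618. 150. 108.]
slides [583. 145. 108.]
slides [564. 224. 108.]
base [529. 300.   0.]
base [572. 105.   0.]
```

```bash
python3 - <<'E'
from h import *
print(tool([.56,.2,.30],12))
E
```

```text
(array([-599.8, -592.6,  -51.6]), np.float64(-77.5))
```

```bash
python3 -m jog '{"gripper":[85,85,85,85,85,85,85,85,85,85,85,85,85,85,85,85,85,85,85,85],"linear":[[-15,-15,-10],[-28,-28,-10],[-28,-28,-10],[-28,-28,-5],[-28,-28,-5],[-28,-28,-5],[-28,-28,-5],[-28,-28,0],[-28,-28,0],[-28,-28,0],[-28,-28,0],[-28,-28,0],[-28,-28,0],[-28,-28,0],[-28,-28,0],[-28,-28,0],[-28,-28,0],[-28,-28,0],[-28,-28,0],[-28,-28,0]],"twist":[0,0,0,0,0,0,0,0,0,0,0,0,0,0,0,0,0,0,0,0]}' 60; python3 - <<'E'
from h import *
print(tool([.56,.2,.30],12))
E
```

```text
clock: 1.82
position: [0.5489, 0.1542, 0.2929]
eef_rot: [179.6, -0.1, -66.9]
contact_force: [1.0, -0.1, 0.6]
gripper_width: 0.0847
(array([-37.8, -28.1,  -7.4]), np.float64(-78.9))
```

```bash
python3 -m jog '{"gripper":[85,85,85,85,85,85,85,85,85,85,85,85,85],"linear":[[-25,-20,-7],[-15,-10,0],[0,0,0],[0,0,0],[0,0,0],[0,0,0],[0,0,0],[0,0,0],[0,0,0],[0,0,0],[0,0,0],[0,0,0],[0,0,0]],"twist":[-7,-7,-7,-7,-7,-7,-7,-7,-7,-7,-7,-3,0]}'; python3 - <<'E'
from h import *
s=get_state();print(s['position'],s['eef_rot'])
snap('wrist','w1.png')
E
```

```text
clock: 2.9
position: [0.5557, 0.2197, 0.2941]
eef_rot: [-179.6, 0.8, 15.4]
contact_force: [-0.4, 0.7, -0.3]
gripper_width: 0.0852
[0.55571724 0.2196529  0.29405402] [-179.6245337     0.82616114   15.38806853]
```

View pics/w1.png

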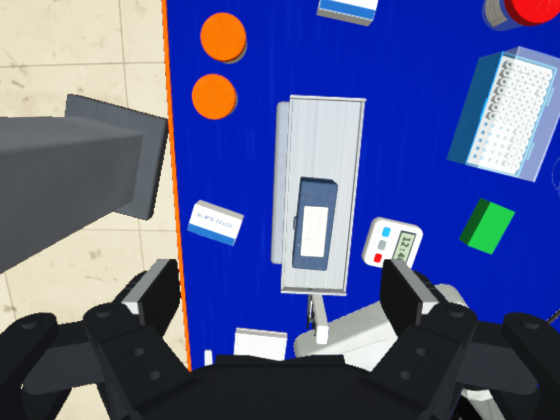

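Wrist view: the pan rim corners are (290,97), (365,99), (345,295) and (281,292). The slide box is at (302,178) to (328,270), tubs at (223,37) and (214,96), the near carton at (215,222), and the post at (318,310).

```bash
python3 - <<'E'
from h import *
im=cv2.imread('pics/w1.png');c=get_calibration('wrist')
f=lambda ps,z:print((np.array([pl(c,p,z)[:2] for p in ps])*1000).round(1).tolist(),(np.mean([pl(c,p,z)[:2] for p in ps],0)*1000).round(1))
f([(290,97),(365,99),(345,295),(281,292)],.087)
f([(302,178),(337,180),(328,270),(293,267)],.108)
hsv=cv2.cvtColor(im,cv2.COLOR_BGR2HSV)
nb=(~((hsv[...,0]>105)&(hsv[...,0]<130)&(hsv[...,1]>190))).astype(np.uint8)*255
def blob(m,roi,z,nm):
    x,y,w,h=roi;k=np.zeros_like(m);k[y:y+h,x:x+w]=m[y:y+h,x:x+w]
    q=max(cv2.findContours(k,0,1)[0],key=cv2.contourArea);print(nm,rect(c,q,z))
org=((hsv[...,0]>3)&(hsv[...,0]<20)&(hsv[...,1]>150)).astype(np.uint8)*255
blob(org,(195,5,60,60),.041,'tub_1');blob(org,(190,68,55,55),.041,'tub_2')
wh=((hsv[...,1]<60)&(hsv[...,2]>150)).astype(np.uint8)*255
blob(nb,(185,195,62,52),.02,'c')
dk=((hsv[...,0]>95)&(hsv[...,0]<125)&(hsv[...,2]<120)&(hsv[...,2]>30)&(hsv[...,1]>60)).astype(np.uint8)*255
blob(dk,(288,170,55,105),.106,'slides')
cv2.imwrite('pics/w1c.png',cv2.resize(im[270:360,260:380],None,fx=5,fy=5,interpolation=cv2.INTER_CUBIC))
cv2.imwrite('pics/s1c.png',cv2.resize(cv2.imread('pics/side0.png')[190:270,240:300],None,fx=7,fy=7,interpolation=cv2.INTER_CUBIC))
E
```

```text
[[541.0, 302.5], [609.2, 319.5], [654.2, 120.8], [586.2, 105.7]] [597.7 212.1]
[[571.1, 234.9], [602.9, 241.7], [622.0, 152.9], [587.5, 146.7]] [595.9 194. ]
tub_1 [457.9 344.8  46.7  45.8 -75.9]
tub_2 [461.8 284.3  45.7  45.5  58.3]
c [491.3 140.3  63.5  44.2  -3.9]
slides [579.3 197.8  89.6  30.7  79.6]
```

View pics/w1c.png

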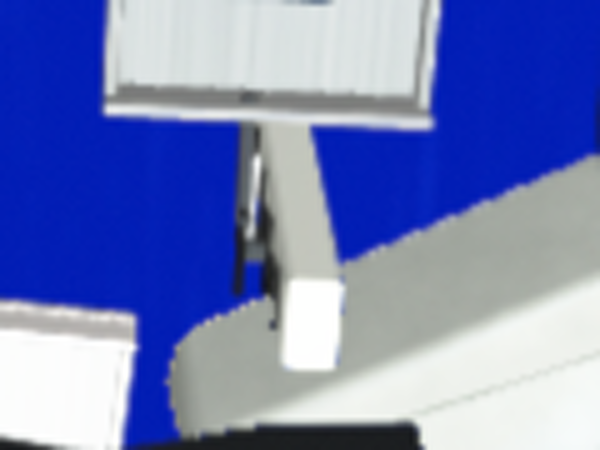

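Pan centre is (0.598, 0.212) with yaw about 12.9°. The slide box is at (0.596, 0.194), yaw about 11.5°. I'll go for it.

```bash
python3 -m jog '{"gripper":[85,85],"linear":[[0,0,0],[0,0,0]],"twist":[4,0]}'; python3 - <<'E'
from h import *
s=get_state();print(s['eef_rot'])
print(tool([.5955,.194,.102],11.5))
im=cv2.imread('pics/top0.png');c=get_calibration('top')
for p in [(699,153),(757,146),(776,232),(718,240)]: print((pl(c,(p[0]/3+150,p[1]/3+140),.002)*1000).round())
for p in [(472,199),(610,178),(624,233),(485,257)]: print('tray',(pl(c,(p[0]/3+150,p[1]/3+140),.012)*1000).round())
E
```

```text
clock: 3.12
position: [0.5556, 0.2192, 0.2935]
eef_rot: [-179.7, 0.9, 10.9]
contact_force: [1.1, -0.1, 0.6]
gripper_width: 0.0851
[-179.70515026    0.91102021   10.92670955]
(array([ 37.5,  33.3, 190.8]), np.float64(-0.6))
[ 680. -278.    2.]
[ 689. -350.    2.]
[ 583. -366.    2.]
[ 573. -295.    2.]
tray [620.  -0.  12.]
tray [ 646. -166.   12.]
tray [ 579. -180.   12.]
tray [550. -14.  12.]
```

```bash
python3 -m jog '{"gripper":[85,85,85,85,85,85,85,85,85,85,85],"linear":[[19,17,15],[19,17,25],[0,0,25],[0,0,25],[0,0,25],[0,0,25],[0,0,15],[0,0,10],[0,0,0],[0,0,0],[0,0,0]],"twist":[0,0,0,0,0,0,0,0,0,0,0]}'; python3 - <<'E'
from h import *
s=get_state();print(s['eef_rot'])
print(tool([.5955,.194,.102],11.5))
snap('wrist','w2.png')
E
```

```text
clock: 4.03
position: [0.6014, 0.1927, 0.1229]
eef_rot: [-179.8, 0.5, 11.1]
contact_force: [-0.2, 0.1, 0.0]
gripper_width: 0.0848
[-179.81401197    0.54621529   11.06719631]
(array([-5.4, -2.3, 21. ]), np.float64(-0.4))
```

View pics/w2.png

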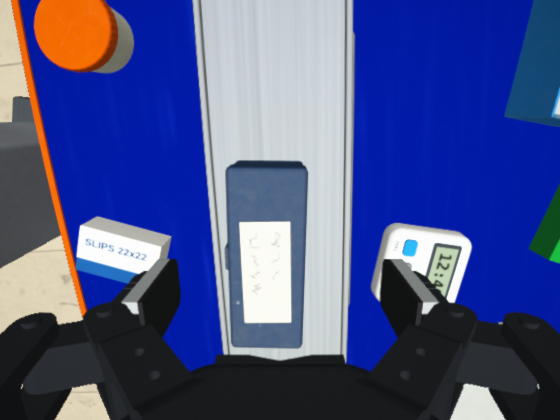

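The box is between the jaws, centred at (266,255), so the planned −5 mm x correction matches. I'll descend and grip.

```bash
python3 -m jog '{"gripper":[85,85,85,20,20,20,20,20,20,20,20],"linear":[[-4,-2,10],[0,0,10],[0,0,1],[0,0,0],[0,0,0],[0,0,0],[0,0,0],[0,0,0],[0,0,0],[0,0,0],[0,0,0]],"twist":[0,0,0,0,0,0,0,0,0,0,0]}' 60
```

```text
clock: 5.0
position: [0.5989, 0.1956, 0.1048]
eef_rot: [-179.8, 0.1, 11.1]
contact_force: [0.2, -0.3, -0.5]
gripper_width: 0.0335
```

```bash
python3 -m jog '{"gripper":[20,20,20,20,20,20,20,20,20,20,20,20,20,20,20,20,20,20,20,20],"linear":[[0,0,-8],[0,0,-20],[0,0,-30],[0,0,-30],[-15,0,-20],[-25,10,0],[-25,20,0],[-15,30,0],[-5,30,0],[0,30,0],[0,35,0],[0,35,0],[0,35,0],[0,35,0],[0,35,0],[0,35,0],[0,35,0],[0,30,0],[0,30,0],[0,20,0]],"twist":[0,0,0,0,0,0,0,0,0,0,0,0,0,0,0,0,0,0,0,0]}'; python3 - <<'E'
from h import *
s=get_state();print(s['position'],s['eef_rot'],s['gripper_width'])
print(tool([.63,-.322,.2],9))
im,c=snap('wrist','w3.png')
hsv=cv2.cvtColor(im,cv2.COLOR_BGR2HSV)
E
```

```text
clock: 6.67
position: [0.6045, -0.2676, 0.2264]
eef_rot: [-180.0, -0.5, 12.2]
contact_force: [0.1, -0.1, -2.0]
gripper_width: 0.0347
[ 0.60447382 -0.26758157  0.22638913] [-179.98011158   -0.54316616   12.16790955] 0.03468893099844566
(array([13.2, 58.6, 26.5]), np.float64(3.2))
```

View pics/w3.png

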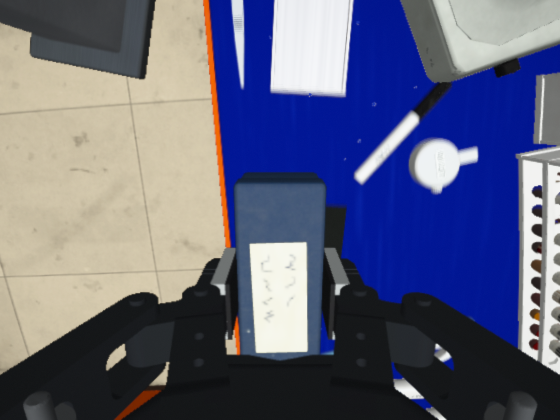

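```bash
python3 -m jog '{"gripper":[20,20,20,20,20,20,20,20,20,20,20],"linear":[[7,20,0],[6,20,0],[0,15,0],[0,4,20],[0,0,30],[0,0,30],[0,0,30],[0,0,30],[0,0,25],[0,0,18],[0,0,4]],"twist":[1,1,1,0,0,0,0,0,0,0,0]}'; python3 - <<'E'
from h import *
print(tool([.63,-.322,.031],9))
E
```

```text
clock: 7.63
position: [0.6352, -0.3357, 0.0394]
eef_rot: [179.6, -1.2, 8.3]
contact_force: [-0.4, -0.8, -1.2]
gripper_width: 0.0335
(array([ -3.3, -14.4,   8.2]), np.float64(-0.7))
```

```bash
python3 -m jog '{"gripper":[20,20,20,20,20],"linear":[[-3,-12,0],[0,0,3],[0,0,3],[0,0,2],[0,0,1]],"twist":[0,0,0,0,0]}'
```

```text
clock: 8.05
position: [0.6314, -0.324, 0.0325]
eef_rot: [179.6, -1.2, 8.3]
contact_force: [-0.7, 1.2, -0.8]
gripper_width: 0.0338
```

```bash
python3 -m jog '{"gripper":[20,20,20],"linear":[[0,0,2],[0,0,1],[0,0,0]],"twist":[0,0,0]}'
```

```text
clock: 8.3
position: [0.6333, -0.3251, 0.0332]
eef_rot: [179.5, -1.4, 8.2]
contact_force: [-0.3, 0.1, -1.0]
gripper_width: 0.0335
```

```bash
python3 -m jog '{"gripper":[20,20,20],"linear":[[0,0,4],[0,0,0],[0,0,0]],"twist":[0,0,0]}'; python3 -c "
from h import *
for i in range(2): print(get_state()['contact_force'],get_state()['position'])"
```

```text
clock: 8.55
position: [0.6358, -0.3269, 0.034]
eef_rot: [179.3, -1.6, 8.1]
contact_force: [0.7, -0.2, -0.6]
gripper_width: 0.0337
[ 0.68263746 -0.16201137 -0.63982924] [ 0.63579151 -0.3268659   0.0340481 ]
[ 0.68263746 -0.16201137 -0.63982924] [ 0.63579151 -0.3268659   0.0340481 ]
```

```bash
python3 -m jog '{"gripper":[20],"linear":[[0,0,5]],"twist":[0]}';python3 -m jog '{"gripper":[20],"linear":[[0,0,5]],"twist":[0]}'
```

```text
clock: 8.63
position: [0.637, -0.3277, 0.0318]
eef_rot: [179.2, -1.6, 8.1]
contact_force: [-13.4, 5.9, 44.5]
gripper_width: 0.0338
clock: 8.72
position: [0.637, -0.3277, 0.0317]
eef_rot: [179.1, -1.5, 8.1]
contact_force: [-15.2, 7.2, 42.3]
gripper_width: 0.0339
```

```bash
python3 -m jog '{"gripper":[20,85,85,85,85,85,85,85,85,85],"linear":[[0,0,-1],[0,0,0],[0,0,0],[0,0,0],[0,0,0],[0,0,-20],[0,0,-30],[0,0,-30],[0,0,-40],[0,0,-40]],"twist":[0,0,0,0,0,0,0,0,0,0]}'; python3 - <<'E'
from h import *
s=get_state();im,c=snap('wrist','w4.png')
E
```

```text
clock: 9.55
position: [0.6253, -0.3252, 0.1807]
eef_rot: [179.9, -0.3, 8.1]
contact_force: [0.5, -1.9, 0.7]
gripper_width: 0.0851
```

View pics/w4.png

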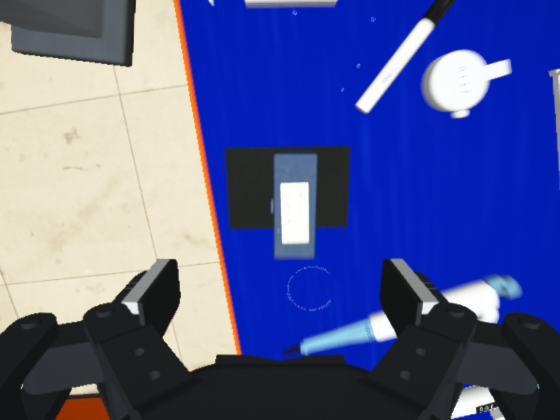

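Slide box is on the mat: mat centre (288,188), box centre (295,205). Now I'll look at the pointer and mark with the pan empty.

```bash
python3 - <<'E'
from h import *
c=get_calibration('wrist')
print('mat',[(pl(c,p,.002)[:2]*1000).round() for p in [(226,149),(350,147),(348,227),(230,227)]])
print('box top',[(pl(c,p,.034)[:2]*1000).round() for p in [(274,154),(317,154),(316,259),(274,257)]])
im,c=snap('side','s2.png')
b=im[185:275,230:310]
cv2.imwrite('pics/s2c.png',cv2.resize(b,None,fx=6.5,fy=6.5,interpolation=cv2.INTER_CUBIC))
E
```

```text
mat [array([ 581., -299.]), array([ 693., -281.]), array([ 706., -358.]), array([ 592., -373.])]
box top [array([ 624., -294.]), array([ 659., -289.]), array([ 674., -382.]), array([ 637., -385.])]
```

View pics/s2c.png

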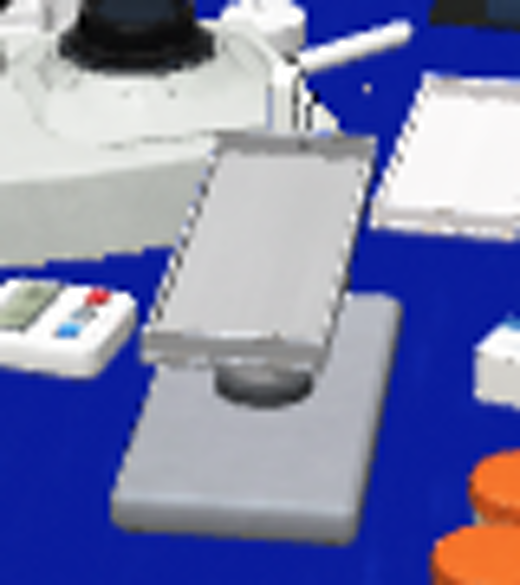

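```bash
python3 -m jog '{"gripper":[85,85,85,85,85,85,85,85,85,85,85,85,85,85],"linear":[[-20,0,-20],[-30,-20,0],[-30,-30,0],[-30,-35,0],[-10,-35,0],[0,-35,0],[0,-35,0],[0,-35,0],[0,-35,0],[0,-35,0],[0,-35,0],[0,-35,0],[0,-20,0],[0,0,0]],"twist":[0,0,0,0,0,0,0,0,0,0,0,0,0,0]}'; python3 - <<'E'
from h import *
s=get_state();print(s['joint_positions'])
print(tool([.541,.057,.19],103))
E
```

```text
clock: 10.82
position: [0.4515, 0.0444, 0.1911]
eef_rot: [179.3, -0.9, 7.3]
contact_force: [-0.1, -0.4, -1.2]
gripper_width: 0.085
[ 33.85334468   8.67922623 -48.99043613 117.26896965   8.78407075
  56.48584149 -12.33964256]
(array([90.3, -1.2,  2.5]), np.float64(84.3))
```

```bash
python3 -m jog '{"gripper":[85,85,85,85,85,85,85,85,85,85,85,85,85,85,85,85,85,85,85],"linear":[[0,0,0],[0,0,0],[0,0,0],[0,0,0],[0,0,0],[0,0,0],[0,0,0],[0,0,0],[0,0,0],[0,0,0],[0,0,0],[0,0,0],[0,0,0],[0,0,0],[0,25,0],[0,25,0],[0,25,0],[0,10,0],[0,0,0]],"twist":[-7,-7,-7,-7,-7,-7,-7,-7,-7,-7,-7,-7,-7,-4,0,0,0,0,0]}'; python3 - <<'E'
from h import *
im,c=snap('wrist','w5.png')
print(get_state()['eef_rot'],proj(c,[.629,.077,.11]),proj(c,[.629,.077,.03]))
x,y=proj(c,[.622,.077,.07]).astype(int);print(x,y)
E
```

```text
clock: 12.4
position: [0.5338, 0.0454, 0.1774]
eef_rot: [-179.9, 0.9, 104.0]
contact_force: [-1.0, -0.0, -0.3]
gripper_width: 0.0848
[-179.85336639    0.88669411  103.95103477] [293.67250754 367.9760103 ] [291.47644549 305.46409264]
294 325
```

View pics/w5.png

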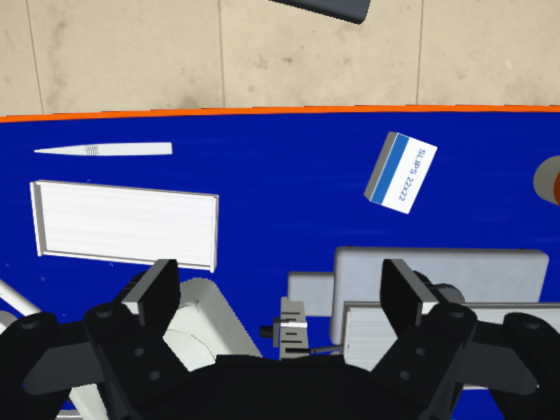

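```bash
python3 - <<'E'
import cv2
im=cv2.imread('pics/w5.png')
cv2.imwrite('pics/w5c.png',cv2.resize(im[288:360,250:350],None,fx=7,fy=7,interpolation=cv2.INTER_CUBIC))
E
```

```text
(no output)
```

View pics/w5c.png

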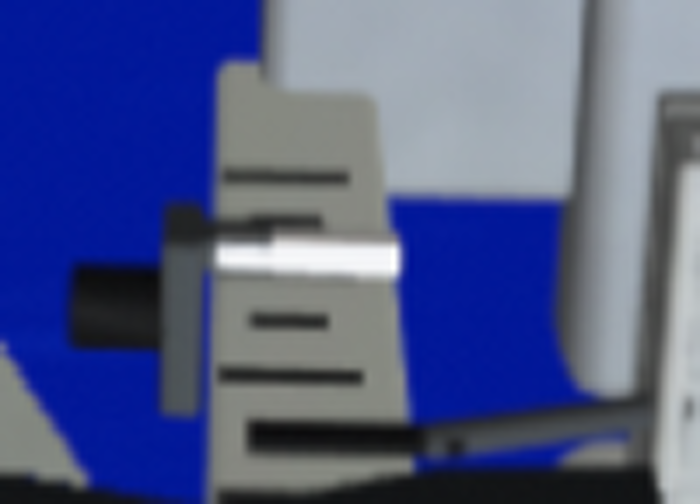

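```bash
python3 - <<'E'
from h import *
# wrist calibration at picture: arm unchanged since
c=get_calibration('wrist')
n=np.array([np.cos(np.radians(12.9)),np.sin(np.radians(12.9)),0])
P=np.array([.629,.077,0])
def z(u,v,off):
    o,d=ray(c,(250+u/7,288+v/7));t=((P-n*off-o)@n)/(d@n);return ((o+d*t)*1000).round(1)
for nm,u,v in [('t',285,178),('t',287,222),('t',288,320),('t',290,377),('lip hi',300,275),('lip lo',300,240),('pt lo',330,424),('pt hi',330,452)]:
    print(nm,[z(u,v,o).tolist() for o in(.011,.015,.019)])
E
```

```text
t [[618.7, 72.9, 58.1], [614.8, 71.7, 64.4], [611.0, 70.6, 70.7]]
t [[618.6, 72.9, 67.0], [614.8, 71.8, 73.1], [610.9, 70.7, 79.2]]
t [[618.7, 72.7, 85.2], [614.8, 71.6, 90.8], [611.0, 70.5, 96.4]]
t [[618.7, 72.8, 94.7], [614.8, 71.7, 100.1], [611.0, 70.6, 105.4]]
lip hi [[618.4, 74.1, 77.1], [614.5, 73.0, 82.9], [610.7, 71.9, 88.7]]
lip lo [[618.3, 74.3, 70.5], [614.5, 73.1, 76.5], [610.7, 72.0, 82.5]]
pt lo [[617.8, 76.5, 102.0], [614.0, 75.3, 107.1], [610.2, 74.1, 112.3]]
pt hi [[617.9, 76.4, 106.2], [614.0, 75.2, 111.2], [610.2, 74.0, 116.3]]
```

The mark is about 27–33 mm below the empty pointer, so probably 3 items, perhaps 4. A look after the first load will settle it. Next is the nearer tub, at about (0.462, 0.284).

```bash
python3 -m jog '{"gripper":[85,85,85,85,85,85,85,85,85,85,85,85,85,85],"linear":[[0,-20,-20],[0,-10,0],[0,0,0],[0,0,0],[0,0,0],[0,0,0],[0,0,0],[0,0,0],[0,0,0],[0,0,0],[0,0,0],[0,0,0],[0,0,0],[0,0,0]],"twist":[7,7,7,7,7,7,7,7,7,7,7,7,6,0]}'; python3 - <<'E'
from h import *
print(tool([.462,.284,.16],12.9),get_state()['eef_rot'])
E
```

```text
clock: 13.62
position: [0.4791, 0.0273, 0.1919]
eef_rot: [178.6, 1.5, 11.3]
contact_force: [-0.4, -0.2, -0.1]
gripper_width: 0.0851
(array([  34.3, -255.8,   24.9]), np.float64(-1.6)) [178.64466003   1.53198094  11.28396228]
```

```bash
cat >> h.py <<'E'
def find(kind,f=None):
    im,c=snap('wrist',f);hsv=cv2.cvtColor(im,cv2.COLOR_BGR2HSV)
    H,S,V=hsv[...,0],hsv[...,1],hsv[...,2]
    if kind=='tub': m=(H>3)&(H<20)&(S>150)&(V>150);z=.041
    else: m=(S<70)&(V>120);z=.024
    m=m.astype(np.uint8)*255
    for k in cv2.findContours(m,0,1)[0]:
        a=cv2.contourArea(k)
        if a>500:
            r=rect(c,k,z);print(kind,'px',cv2.boundingRect(k),'mm',r)
E
python3 -m jog '{"gripper":[85,85,85,85,85,85,85,85,85,85,85],"linear":[[7,-20,0],[7,-30,0],[7,-35,0],[7,-35,0],[6,-35,0],[0,-35,0],[0,-35,0],[0,-20,0],[0,-10,0],[0,0,0],[0,0,0]],"twist":[-1.5,0,0,0,0,0,0,0,0,0,0]}'; python3 - <<'E'
from h import *
find('tub','w6.png');print(tool([.462,.284,.16],12.9),get_state()['eef_rot'])
E
```

```text
clock: 14.53
position: [0.4459, 0.2811, 0.1813]
eef_rot: [178.2, 2.1, 13.7]
contact_force: [-0.3, 0.1, -0.4]
gripper_width: 0.0853
tub px (275, 164, 58, 58) mm [460.4 285.1  46.2  46.2  59.5]
tub px (289, 85, 62, 63) mm [456.5 345.9  45.6  45.2  14.1]
tub px (222, 0, 27, 355) mm [409.7 264.1 296.9   4.7 -75. ]
(array([17.1, -0.1, 20.7]), np.float64(0.8)) [178.19996074   2.07419541  13.66193428]
```

```bash
python3 -m jog '{"gripper":[85,85,85,85,85,85,85],"linear":[[15,0,10],[3,0,25],[0,0,30],[0,0,30],[0,0,20],[0,0,10],[0,0,0]],"twist":[0,0,0,0,0,0,0]}'; python3 - <<'E'
from h import *
print(tool([.461,.285,.036],12.9),get_state()['eef_rot'])
E
```

```text
clock: 15.17
position: [0.4699, 0.2632, 0.0527]
eef_rot: [177.6, 1.7, 12.6]
contact_force: [0.6, 0.7, 0.2]
gripper_width: 0.0848
(array([ -3.4, -23.9,  15.8]), np.float64(-0.3)) [177.58034587   1.72799125  12.56964404]
```

```bash
python3 -m jog '{"gripper":[85,85,85,85],"linear":[[-2,-12,-2],[-1,-10,0],[0,-3,0],[0,0,0]],"twist":[0,0,0,0]}'; python3 - <<'E'
from h import *
print(tool([.461,.285,.036],12.9),get_state()['eef_rot'],get_state()['position'])
E
```

```text
clock: 15.5
position: [0.4637, 0.288, 0.057]
eef_rot: [177.6, 1.5, 12.3]
contact_force: [-0.6, 0.6, -0.2]
gripper_width: 0.0849
(array([-2.7,  1.5, 21.2]), np.float64(-0.6)) [177.61029487   1.46542435  12.31509163] [0.46369402 0.28804987 0.05703432]
```

```bash
python3 -m jog '{"gripper":[85,85,20,20,20,20,20,20,20],"linear":[[-2,0,10],[-1,0,9],[0,0,2],[0,0,0],[0,0,0],[0,0,0],[0,0,0],[0,0,0],[0,0,0]],"twist":[0,0,0,0,0,0,0,0,0]}' 50; python3 - <<'E'
from h import *
print(tool([.461,.285,.036],12.9),get_state()['eef_rot'],get_state()['position'])
E
```

```text
clock: 16.25
position: [0.4608, 0.2882, 0.0369]
eef_rot: [177.6, 1.2, 12.4]
contact_force: [-0.7, -0.2, -0.3]
gripper_width: 0.0443
(array([-0.5,  3.1,  1.1]), np.float64(-0.5)) [177.61761224   1.24245391  12.434865  ] [0.46083495 0.28816    0.03691456]
```

```bash
python3 -m jog '{"gripper":[20,20,20,20,20,20,20,20,20,20,20,20],"linear":[[0,0,-10],[0,0,-30],[0,0,-35],[0,0,-35],[0,0,-30],[20,0,0],[30,0,0],[30,0,0],[25,0,0],[10,0,0],[0,0,0],[0,0,0]],"twist":[0,0,0,0,0,0,0,0,0,0,0,0]}'; python3 - <<'E'
from h import *
print(tool([.582,.280,.128],12.9),get_state()['eef_rot'],get_state()['position'])
E
```

```text
clock: 17.25
position: [0.5776, 0.3193, 0.1868]
eef_rot: [177.5, 1.2, 12.5]
contact_force: [-0.3, -0.5, -0.8]
gripper_width: 0.0439
(array([-3. , 36.8, 60.5]), np.float64(-0.4)) [177.54870224   1.22403208  12.50817467] [0.57761875 0.31931998 0.18680248]
```

```bash
python3 -m jog '{"gripper":[20,20,20,20,20,20],"linear":[[-2,15,0],[-1,20,10],[0,3,20],[0,0,18],[0,0,5],[0,0,0]],"twist":[0,0,0,0,0,0]}'; python3 - <<'E'
from h import *
print(tool([.582,.280,.124],12.9),get_state()['eef_rot'],get_state()['position'])
im,c=snap('wrist','w7.png')
E
```

```text
clock: 17.75
position: [0.5757, 0.2783, 0.1368]
eef_rot: [177.5, 1.3, 12.9]
contact_force: [0.3, 0.4, -2.0]
gripper_width: 0.0443
(array([ 6.8, -0.8, 12.6]), np.float64(-0.0)) [177.53501057   1.33494636  12.8552078 ] [0.57572604 0.27831166 0.13681195]
```

View pics/w7.png

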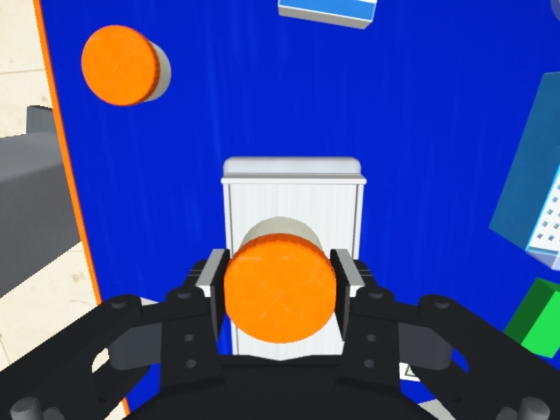

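The tub hangs over the pan, 14 px (about 7 mm) left of the pan centreline (294,180). That agrees with the computed +6.8 mm, so I'll lower it.

```bash
python3 -m jog '{"gripper":[20,20,20,20],"linear":[[7,-1,0],[0,0,6],[0,0,6],[0,0,3]],"twist":[0,0,0,0]}'; python3 - <<'E'
from h import *
print(tool([.582,.280,.122],12.9),get_state()['contact_force'])
E
```

```text
clock: 18.13
position: [0.5836, 0.2837, 0.1255]
eef_rot: [177.7, 1.0, 13.0]
contact_force: [0.4, -0.4, -1.9]
gripper_width: 0.0441
(array([-2.4,  3.1,  3.7]), np.float64(0.1)) [ 0.44482086 -0.38562059 -1.86647147]
```

Now lower a little further, release, rise, and go to look at the pointer.

```bash
python3 -m jog '{"gripper":[20,20,55,65,75,85,85,85,85,85],"linear":[[-2,2,3],[0,0,3],[0,0,0],[0,0,0],[0,0,0],[0,0,0],[0,0,-15],[0,0,-25],[0,0,-30],[0,0,-5]],"twist":[0,0,0,0,0,0,0,0,0,0]}'; python3 - <<'E'
from h import *
print(tool([.541,.057,.19],103),get_state()['eef_rot'])
find('tub','w8.png')
E
```

```text
clock: 18.97
position: [0.5815, 0.2846, 0.1978]
eef_rot: [177.7, 1.2, 13.1]
contact_force: [-0.2, -0.5, 1.7]
gripper_width: 0.085
(array([-90.8, 212. ,  18.2]), np.float64(-89.9)) [177.70081716   1.15685235  13.07964719]
tub px (246, 188, 72, 72) mm [588.3 252.2  66.   62.4 -76.4]
tub px (118, 49, 61, 62) mm [457.6 345.6  47.   46.  -10.5]
tub px (71, 0, 55, 290) mm [424.3 272.3 246.9   5.2 -75. ]
```

```bash
python3 - <<'E'
from h import *
c=get_calibration('wrist');print(pl(c,(282,224),.116))
print(tool([.4573,.3457,.075],12.9))
E
```

```text
[0.58300693 0.27995436 0.116     ]
(array([-104.3,  -92.8,  120.5]), np.float64(0.2))
```

```bash
python3 -m jog '{"gripper":[85,85,85,85,85,85,85,85,85,85],"linear":[[-20,-15,0],[-30,-25,0],[-30,-30,0],[-20,-20,0],[-4,-4,20],[0,0,30],[0,0,30],[0,0,25],[0,0,12],[0,0,0]],"twist":[0,0,0,0,0,0,0,0,0,0]}'; python3 - <<'E'
from h import *
print(tool([.4573,.3457,.037],12.9),get_state()['eef_rot'])
E
```

```text
clock: 19.85
position: [0.455, 0.3517, 0.0797]
eef_rot: [177.8, 0.5, 13.0]
contact_force: [-0.6, 0.0, -0.2]
gripper_width: 0.0849
(array([ 1.3,  4.7, 42.9]), np.float64(0.1)) [177.79944539   0.50957826  12.99804187]
```

```bash
python3 -m jog '{"gripper":[85,85,85,20,20,20,20,20,20,20],"linear":[[1,2,15],[0,0,15],[0,0,11],[0,0,1],[0,0,0],[0,0,0],[0,0,0],[0,0,0],[0,0,0],[0,0,0]],"twist":[0,0,0,0,0,0,0,0,0,0]}' 50; python3 - <<'E'
from h import *
print(tool([.4573,.3457,.037],12.9),get_state()['eef_rot'])
E
```

```text
clock: 20.68
position: [0.4614, 0.3505, 0.0409]
eef_rot: [178.0, -0.0, 12.8]
contact_force: [0.3, -0.2, -1.4]
gripper_width: 0.0443
(array([-5.1,  3.7,  4. ]), np.float64(-0.1)) [ 1.78013620e+02 -4.32345065e-02  1.28155662e+01]
```

```bash
python3 -m jog '{"gripper":[20,20,20,20,20,20,20,20,20,20,20,20,20],"linear":[[0,0,-10],[0,0,-30],[0,0,-35],[0,0,-35],[0,0,-30],[15,20,0],[30,30,0],[30,30,0],[25,20,0],[15,15,0],[10,10,0],[0,0,0],[0,0,0]],"twist":[0,0,0,0,0,0,0,0,0,0,0,0,0]}'; python3 - <<'E'
from h import *
print(tool([.5925,.233,.130],12.9),get_state()['eef_rot'],get_state()['position'],get_state()['gripper_width'])
E
```

```text
clock: 21.77
position: [0.6142, 0.2616, 0.2032]
eef_rot: [178.1, -0.5, 13.4]
contact_force: [-0.4, 1.3, -2.2]
gripper_width: 0.0443
(array([-28.3,  20.4,  73.7]), np.float64(0.5)) [178.12042298  -0.49163603  13.35362878] [0.61417193 0.26160594 0.20321473] 0.04430618488100415
```

```bash
python3 -m jog '{"gripper":[20,20,20,20,20,20],"linear":[[-15,10,0],[-13,10,10],[0,0,15],[0,0,5],[0,0,0],[0,0,0]],"twist":[0.5,0,0,0,0,0]}'; python3 - <<'E'
from h import *
print(tool([.5925,.233,.120],12.9),get_state()['eef_rot'],get_state()['position'],get_state()['gripper_width'])
im,c=snap('wrist','w9.png')
h=cv2.cvtColor(im,cv2.COLOR_BGR2HSV);m=((h[...,0]>3)&(h[...,0]<20)&(h[...,1]>150)).astype(np.uint8)
for k in cv2.findContours(m,0,1)[0]:
    if cv2.contourArea(k)>600:
        (x,y),r=cv2.minEnclosingCircle(k);print(x,y,r,pl(c,(x,y),.116)[:2],pl(c,(x,y),get_state()['position'][2])[:2])
E
```

```text
clock: 22.27
position: [0.5835, 0.2416, 0.1754]
eef_rot: [178.3, -0.4, 13.5]
contact_force: [0.4, 0.2, -1.0]
gripper_width: 0.0441
(array([ 6.3,  8.9, 55.8]), np.float64(0.6)) [178.33879238  -0.44799976  13.49578543] [0.58352773 0.24160967 0.17543746] 0.04409015898663852
279.5 284.43182373046875 57.9066047668457 [0.59283348 0.20812023] [0.58447421 0.24086149]
292.3729248046875 167.10385131835938 42.68815612792969 [0.58299398 0.27907344] [0.57785063 0.28862452]
86.0 148.5 150.9346923828125 [0.47196137 0.26350242] [0.50310765 0.27814269]
```

```bash
python3 -m jog '{"gripper":[20,20,20,20,20,20],"linear":[[4,7,0],[4,6,5],[0,0,15],[0,0,15],[0,0,8],[0,0,0]],"twist":[0.5,0,0,0,0,0]}'; python3 - <<'E'
from h import *
print(tool([.5935,.229,.117],12.9),get_state()['eef_rot'],get_state()['position'],get_state()['contact_force'])
E
```

```text
clock: 22.82
position: [0.5987, 0.2307, 0.1319]
eef_rot: [178.5, -0.8, 13.0]
contact_force: [0.7, -0.8, -2.0]
gripper_width: 0.0442
(array([-5.6,  0.1, 14.8]), np.float64(0.1)) [178.45173095  -0.7947977   12.95477745] [0.5986553  0.23069361 0.13190956] [ 0.71145554 -0.75409195 -2.00899974]
```

```bash
python3 -m jog '{"gripper":[20,20,20,20],"linear":[[-5,0,4],[0,0,6],[0,0,5],[0,0,2]],"twist":[0,0,0,0]}'; python3 - <<'E'
from h import *
print(tool([.5935,.229,.115],12.9),get_state()['contact_force'])
E
```

```text
clock: 23.15
position: [0.5937, 0.2291, 0.113]
eef_rot: [178.5, -0.8, 12.9]
contact_force: [-0.3, 0.4, -0.2]
gripper_width: 0.0441
(array([-0.2,  0.1, -2. ]), np.float64(0.0)) [-0.34277571  0.39677396 -0.20434899]
```

```bash
python3 -m jog '{"gripper":[55,65,75,85,85,85,85,85],"linear":[[0,0,0],[0,0,0],[0,0,0],[0,0,0],[0,0,-15],[0,0,-25],[0,0,-30],[0,0,-5]],"twist":[0,0,0,0,0,0,0,0]}'; python3 - <<'E'
from h import *
im,c=snap('wrist','w10.png')
h=cv2.cvtColor(im,cv2.COLOR_BGR2HSV);m=((h[...,0]>3)&(h[...,0]<20)&(h[...,1]>150)).astype(np.uint8)
for k in cv2.findContours(m,0,1)[0]:
    if cv2.contourArea(k)>600:
        (x,y),r=cv2.minEnclosingCircle(k);print(x,y,r,pl(c,(x,y),.106)[:2])
print(tool([.538,.05,.185],103),get_state()['eef_rot'])
E
```

```text
clock: 23.82
position: [0.5921, 0.2318, 0.1934]
eef_rot: [178.5, -0.8, 13.0]
contact_force: [-0.0, 0.2, 0.6]
gripper_width: 0.0851
279.5768127441406 221.33383178710938 35.266597747802734 [0.59486587 0.22852838]
279.5614929199219 141.80747985839844 38.19673538208008 [0.58329091 0.27860363]
88.0 148.5 150.9346923828125 [0.4679597 0.2486828]
(array([-93.4, 164.5,  10.7]), np.float64(-90.0)) [178.50753949  -0.72757105  13.00469299]
```

```bash
python3 -m jog '{"gripper":[85,85,85,85,85,85,85,85,85,85,85,85,85,85,85,85,85,85,85,85],"linear":[[-20,10,-5],[-30,25,0],[-25,35,0],[-15,35,0],[-5,35,0],[0,20,0],[0,0,0],[0,0,0],[0,0,0],[0,0,0],[0,0,0],[0,0,0],[0,0,0],[0,0,0],[0,0,0],[0,0,0],[0,0,0],[0,0,0],[0,0,0],[0,0,0]],"twist":[0,0,0,0,0,0,-7,-7,-7,-7,-7,-7,-7,-7,-7,-7,-7,-7,-6,0]}'; python3 - <<'E'
from h import *
print(tool([.5338,.0454,.1774],103),get_state()['eef_rot'])
E
```

```text
clock: 25.53
position: [0.5278, 0.0448, 0.2023]
eef_rot: [179.4, 1.9, 105.9]
contact_force: [-1.0, 0.3, 0.1]
gripper_width: 0.085
(array([-0.2,  5.7, 24.9]), np.float64(2.9)) [179.4376287    1.8551532  105.91145479]
```

```bash
cat >> h.py <<'E'
def post(f):
    im,c=snap('wrist',f);g=cv2.cvtColor(im,cv2.COLOR_BGR2GRAY)
    P=np.array([.629,.077,0]);a=np.radians(12.9);n=np.array([np.cos(a),np.sin(a),0]);e=np.array([-n[1],n[0],0])
    for s in(-.004,.0,.005,.009):
        out=[]
        for z in np.arange(.05,.121,.002):
            x,y=proj(c,P-n*.011+e*s+[0,0,z]);out.append(int(cv2.getRectSubPix(g,(1,1),(float(x),float(y)))[0,0]))
        print(s,out)
    x,y=proj(c,P-n*.011+[0,0,.08]).astype(int);print(x,y)
    cv2.imwrite('pics/c_'+f,cv2.resize(im[y-45:y+45,x-50:x+50],None,fx=7,fy=6,interpolation=cv2.INTER_CUBIC))
    return c
E
python3 - <<'E'
from h import *
post('w11.png')
E
```

```text
-0.004 [135, 135, 135, 135, 122, 83, 90, 128, 134, 104, 67, 100, 163, 208, 186, 122, 126, 100, 27, 31, 90, 131, 135, 95, 67, 129, 136, 130, 57, 104, 134, 136, 109, 46, 127, 135]
0.0 [137, 136, 137, 136, 126, 81, 89, 132, 132, 104, 69, 117, 217, 245, 237, 168, 129, 89, 28, 31, 89, 133, 134, 87, 71, 129, 136, 126, 56, 95, 135, 136, 102, 50, 131, 136]
0.005 [137, 137, 137, 136, 122, 74, 97, 134, 136, 136, 131, 148, 214, 244, 230, 148, 130, 92, 25, 32, 97, 135, 134, 97, 83, 129, 135, 136, 136, 136, 136, 135, 124, 62, 127, 135]
0.009 [144, 144, 144, 145, 145, 145, 144, 142, 137, 137, 137, 146, 216, 244, 235, 176, 137, 97, 26, 32, 91, 131, 136, 138, 137, 137, 136, 136, 136, 136, 137, 138, 137, 138, 137, 137]
290 314
```

```bash
python3 -c "
from h import *
c=get_calibration('wrist');print(c['cam_to_world'][:3,3])"; python3 -m jog '{"gripper":[85,85,85,85],"linear":[[0,20,0],[0,25,0],[0,5,0],[0,0,0]],"twist":[1,1,1,0]}'; python3 - <<'E'
from h import *
c=post('w12.png');print(c['cam_to_world'][:3,3])
E
```

```text
[0.4628669  0.02967459 0.32665512]
clock: 25.92
position: [0.5762, 0.0565, 0.2023]
eef_rot: [179.5, 2.0, 101.8]
contact_force: [-0.9, 0.2, 0.3]
gripper_width: 0.0851
-0.004 [126, 133, 135, 135, 135, 134, 135, 134, 132, 103, 63, 92, 112, 74, 82, 98, 163, 203, 183, 87, 29, 28, 43, 36, 67, 129, 133, 85, 49, 112, 135, 128, 58, 94, 134, 132]
0.0 [165, 153, 139, 135, 136, 135, 135, 134, 132, 104, 66, 98, 127, 131, 146, 225, 245, 245, 228, 123, 37, 29, 43, 36, 65, 130, 133, 86, 48, 111, 134, 128, 57, 94, 134, 132]
0.005 [169, 156, 141, 137, 136, 136, 136, 136, 133, 108, 75, 102, 127, 131, 146, 223, 243, 245, 230, 124, 38, 30, 54, 117, 136, 136, 133, 88, 53, 115, 135, 136, 136, 135, 136, 131]
0.009 [169, 161, 149, 143, 142, 142, 142, 143, 143, 143, 142, 142, 141, 137, 146, 224, 243, 245, 234, 148, 46, 31, 55, 117, 137, 139, 139, 138, 138, 138, 138, 140, 140, 138, 138, 138]
297 258
[0.5105282  0.04620647 0.32669911]
```

Both views used the printed 10 mm ticks as a ruler. The pointer is now about 16 mm above the mark with two tubs loaded, so four items are needed. The two cartons at the left go into the pan crosswise, and the last one goes into the tray.

```bash
python3 -m jog '{"gripper":[85,85,85,85,85,85,85,85,85,85,85,85,85,85,85,85,85],"linear":[[0,-20,-15],[0,-25,-15],[0,-25,-10],[-10,-10,0],[0,0,0],[0,0,0],[0,0,0],[0,0,0],[0,0,0],[0,0,0],[0,0,0],[0,0,0],[0,0,0],[0,0,0],[0,0,0],[0,0,0],[0,0,0]],"twist":[0,0,0,0,7,7,7,7,7,7,7,7,7,7,7,7,6]}'; python3 - <<'E'
from h import *
print(tool([.53,.36,.26],12.9),get_state()['eef_rot'])
E
```

```text
clock: 27.38
position: [0.4737, 0.0266, 0.2385]
eef_rot: [177.1, 0.7, 9.4]
contact_force: [-0.2, -0.7, 0.5]
gripper_width: 0.0852
(array([ 109.7, -318.2,  -39.2]), np.float64(-3.5)) [177.05682271   0.65613817   9.38914027]
```

```bash
python3 -m jog '{"gripper":[85,85,85,85,85,85,85,85,85,85,85,85],"linear":[[5,-25,-10],[10,-35,-15],[10,-35,-10],[10,-35,0],[10,-35,0],[10,-35,0],[10,-35,0],[10,-35,0],[10,-30,0],[10,-15,0],[5,0,0],[0,0,0]],"twist":[-1,-1,-1,0,0,0,0,0,0,0,0,0]}'; python3 - <<'E'
from h import *
find('carton','w13.png');s=get_state();print(s['position'],s['eef_rot'])
E
```

```text
clock: 28.38
position: [0.5003, 0.3602, 0.2511]
eef_rot: [176.3, 1.3, 11.0]
contact_force: [0.6, -1.6, 0.6]
gripper_width: 0.0852
carton px (450, 384, 52, 36) mm [834.4  90.4  76.4  66.4   8.8]
carton px (55, 383, 55, 37) mm [271.  -34.6  88.   70.1  16.4]
carton px (218, 309, 52, 38) mm [492.2 151.6  60.6  42.7  -4.7]
carton px (344, 299, 38, 73) mm [637.8 167.5 110.8  42.  -77. ]
carton px (391, 259, 48, 55) mm [679.9 254.5  89.8  23.3 -47. ]
carton px (297, 218, 91, 139) mm [595.4 224.6 187.1 100.5 -77. ]
carton px (65, 179, 145, 193) mm [403.2 170.5 252.8 177.7  59.6]
carton px (494, 172, 66, 123) mm [787.5 331.1 161.9  76.8 -66.1]
carton px (333, 98, 68, 36) mm [571.2 423.3  63.1  34.8   4.7]
carton px (512, 89, 32, 47) mm [727.4 462.9  45.2  28.6 -77.4]
carton px (213, 63, 64, 44) mm [446.2 432.   60.6  35.1   5.1]
carton px (0, 0, 173, 335) mm [281.6 275.  437.9 191.2  85.8]
[0.49966861 0.35996917 0.25115847] [176.27291622   1.3664498   11.02435445]
```

View pics/w13.png

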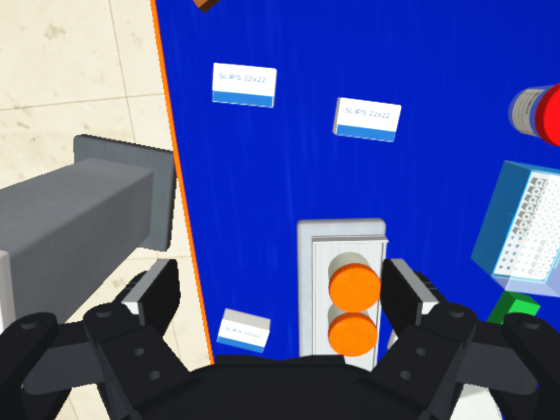

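Cartons: A at (367,120) → (0.571, 0.423), B at (244,85) → (0.446, 0.432), both yaw about 5°. Third carton is at (244,330). Both tubs stand in the pan. A first.

```bash
python3 - <<'E'
from h import *
print(tool([.571,.42,.1],5))
E
python3 -m jog '{"gripper":[85,85,85,85,85,85,85,85,85],"linear":[[20,-15,10],[25,-20,20],[20,-20,25],[8,-5,25],[0,0,25],[0,0,20],[0,0,10],[0,0,0],[0,0,0]],"twist":[2,2,2,0,0,0,0,0,0]}'; python3 - <<'E'
from h import *
im,c=snap('wrist','w14.png');h=cv2.cvtColor(im,cv2.COLOR_BGR2HSV)
H,S,V=h[...,0],h[...,1],h[...,2]
bg=(H>105)&(H<130)&(S>225)
x,y=proj(c,[.571,.4233,.024]).astype(int)
m=(~bg).astype(np.uint8);m[:, :]=cv2.morphologyEx(m,cv2.MORPH_OPEN,np.ones((5,5)))
for k in cv2.findContours(m,0,1)[0]:
    if cv2.pointPolygonTest(k,(float(x),float(y)),False)>=0: print('all',cv2.boundingRect(k),rect(c,k,.024),rect(c,k,.0))
find('carton');print(tool([.571,.42,.1],5),get_state()['eef_rot'],(x,y))
E
```

```text
(array([ 85.1, -54.9, 145.9]), np.float64(6.0))
clock: 29.18
position: [0.5696, 0.4029, 0.1111]
eef_rot: [175.4, 0.5, 3.5]
contact_force: [-0.0, 0.3, -0.3]
gripper_width: 0.0853
all (237, 145, 100, 64) [572.9 424.4  61.4  40.6   3.7] [573.6 418.1  68.5  45.3   3.7]
carton px (54, 383, 57, 37) mm [404.1 215.1  53.3  42.7   7.9]
carton px (219, 305, 131, 60) mm [580.2 294.9  95.5  57.4  12.7]
carton px (391, 259, 48, 56) mm [670.5 352.8  55.6  14.8 -54.5]
carton px (121, 259, 48, 56) mm [476.1 340.2  55.9  14.6  61.4]
carton px (534, 233, 26, 101) mm [769.8 352.1  89.7  19.8 -69.2]
carton px (0, 184, 42, 118) mm [388.7 358.2  96.2  31.3  76.7]
carton px (238, 145, 97, 48) mm [572.6 429.6  59.9  29.3   4.3]
carton px (35, 120, 114, 61) mm [451.1 432.7  69.3  37.    5.4]
carton px (518, 95, 42, 76) mm [727.4 461.   50.9  26.6 -71.8]
(array([  2.1, -17.1,  10.7]), np.float64(-1.5)) [175.50348733   0.41727177   3.5250141 ] (np.int64(283), np.int64(178))
```

```bash
python3 -m jog '{"gripper":[85,85,85,85,85],"linear":[[2,-12,15],[1,-10,20],[0,-3,15],[0,0,5],[0,0,0]],"twist":[0,0,0,0,0]}'; python3 - <<'E'
from h import *
print(tool([.5725,.4265,.028],4.5),get_state()['eef_rot'])
E
```

```text
clock: 29.7
position: [0.5728, 0.4293, 0.0547]
eef_rot: [175.8, 0.1, 3.5]
contact_force: [-0.5, 0.4, 0.7]
gripper_width: 0.0854
(array([-0.5,  0.8, 26.9]), np.float64(-1.0)) [1.75818289e+02 5.98537718e-02 3.54314324e+00]
```

```bash
python3 -m jog '{"gripper":[85,85,85,40,40,40,40,40,40,40],"linear":[[0,0,12],[0,0,12],[0,0,3],[0,0,0],[0,0,0],[0,0,0],[0,0,0],[0,0,0],[0,0,0],[0,0,0]],"twist":[-1,0,0,0,0,0,0,0,0,0]}' 60; python3 - <<'E'
from h import *
print(tool([.5725,.4265,.028],4.5),get_state()['eef_rot'])
E
```

```text
clock: 30.53
position: [0.573, 0.4269, 0.0251]
eef_rot: [175.8, 0.1, 4.6]
contact_force: [-0.7, -0.1, -1.2]
gripper_width: 0.0588
(array([-0.6,  0.6, -2.8]), np.float64(0.1)) [1.75808772e+02 1.45421942e-01 4.63279978e+00]
```

```bash
python3 -m jog '{"gripper":[40,40,40,40,40,40,40,40,40,40,40,40,40,40,40],"linear":[[0,0,-10],[0,0,-30],[0,0,-35],[0,0,-35],[0,0,-35],[0,10,-10],[0,25,0],[0,35,0],[0,35,0],[0,35,0],[0,35,0],[0,35,0],[0,30,0],[0,10,0],[0,0,0]],"twist":[0,0,0,0,-3,-3,-2,0,0,0,0,0,0,0,0]}'; python3 - <<'E'
from h import *
print(tool([.6142,.1399,.15],12.9),get_state()['eef_rot'],get_state()['position'],get_state()['gripper_width'])
E
```

```text
clock: 31.78
position: [0.6268, 0.1913, 0.2159]
eef_rot: [176.1, 0.4, 13.7]
contact_force: [0.0, 0.9, -1.2]
gripper_width: 0.0585
(array([-23.9,  42.3,  69.1]), np.float64(0.8)) [176.06940968   0.43900317  13.65711435] [0.62684907 0.19132552 0.21585402] 0.058480984536835943
```

```bash
python3 -m jog '{"gripper":[40,40,40,40,40,40,40],"linear":[[-12,20,0],[-11,20,0],[0,2,15],[0,0,20],[0,0,15],[0,0,5],[0,0,0]],"twist":[0.5,0,0,0,0,0,0]}'; python3 - <<'E'
from h import *
print(tool([.6142,.1399,.11],12.9),get_state()['eef_rot'],get_state()['position'],get_state()['gripper_width'])
im,c=snap('wrist','w15.png');g=cv2.cvtColor(im,cv2.COLOR_BGR2HSV)
H,S=g[...,0],g[...,1]
bg=(H>105)&(H<130)&(S>225)
# pan edges along rows; print blue/non-blue transitions
for r in (120,160,200,230,250):
    t=np.flatnonzero(np.diff(bg[r].astype(int)));print(r,t.tolist())
E
```

```text
clock: 32.37
position: [0.6119, 0.1531, 0.1671]
eef_rot: [176.5, -0.0, 13.8]
contact_force: [-0.7, 0.5, -0.9]
gripper_width: 0.0582
(array([-0.9,  9.9, 57.8]), np.float64(0.9)) [ 1.76536177e+02 -9.60560503e-04  1.38259494e+01] [0.61190615 0.15313752 0.16707865] 0.058248267211015524
120 [76, 214, 343]
160 [84, 90, 177, 215, 340, 369, 419, 510]
200 [91, 145, 164, 217, 338, 357, 440, 532, 551]
230 [98, 213, 345, 379, 429]
250 [102, 195, 364]
```

View pics/w15.png

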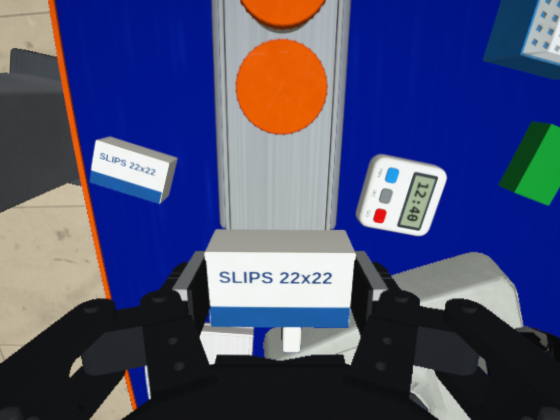

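```bash
python3 - <<'E'
from h import *
im=cv2.imread('pics/w15.png');c=get_calibration('wrist');g=cv2.cvtColor(im,cv2.COLOR_BGR2GRAY)
for r in (150,180,210):
    print(r,g[r,205:240].tolist(),g[r,320:350].tolist())
o=np.array([.5977,.2121]);px=np.array([np.cos(np.radians(12.9)),np.sin(np.radians(12.9))])
for z,w in((.071,.036),(.071,.033),(.065,.033)):
  for y in(.0,-.03,-.05):
    a=[proj(c,[*(o+s*w*px+y*np.array([-px[1],px[0]])),z]).round(1).tolist() for s in(-1,1)];print(z,w,y,a)
E
```

```text
150 [30, 30, 30, 30, 29, 31, 29, 29, 29, 28, 32, 55, 100, 125, 134, 140, 144, 135, 152, 172, 178, 167, 121, 133, 166, 178, 179, 179, 178, 178, 180, 180, 175, 177, 179] [179, 179, 180, 181, 183, 183, 182, 182, 178, 122, 101, 156, 178, 180, 172, 151, 151, 146, 141, 135, 115, 59, 32, 29, 29, 29, 29, 28, 29, 29]
180 [33, 35, 36, 37, 34, 33, 30, 30, 28, 29, 29, 29, 46, 93, 123, 136, 144, 149, 142, 156, 174, 178, 169, 118, 134, 167, 178, 179, 178, 177, 178, 180, 178, 175, 178] [179, 180, 181, 182, 182, 183, 180, 146, 100, 150, 175, 180, 176, 152, 149, 146, 140, 133, 110, 53, 31, 29, 30, 30, 29, 30, 28, 28, 28, 29]
210 [31, 29, 31, 33, 34, 35, 34, 33, 31, 30, 30, 30, 29, 39, 83, 122, 135, 143, 150, 156, 163, 173, 177, 168, 116, 134, 168, 178, 179, 178, 178, 179, 182, 179, 176] [180, 180, 180, 181, 182, 156, 101, 145, 171, 179, 178, 152, 148, 144, 139, 132, 103, 52, 30, 29, 29, 29, 29, 29, 29, 30, 29, 28, 28, 29]
0.071 0.036 0.0 [[220.4, 114.2], [336.3, 116.2]]
0.071 0.036 -0.03 [[222.0, 161.9], [333.3, 163.7]]
0.071 0.036 -0.05 [[223.1, 191.7], [331.3, 193.4]]
0.071 0.033 0.0 [[225.3, 114.3], [331.5, 116.1]]
0.071 0.033 -0.03 [[226.7, 162.0], [328.6, 163.6]]
0.071 0.033 -0.05 [[227.6, 191.8], [326.8, 193.3]]
0.065 0.033 0.0 [[226.7, 113.7], [330.1, 115.5]]
0.065 0.033 -0.03 [[228.0, 160.3], [327.4, 161.9]]
0.065 0.033 -0.05 [[228.9, 189.4], [325.6, 190.9]]
```

```bash
python3 -m jog '{"gripper":[40,40,40,40,40,40],"linear":[[-1,10,5],[0,0,15],[0,0,15],[0,0,10],[0,0,0],[0,0,0]],"twist":[0.5,0,0,0,0,0]}'; python3 - <<'E'
from h import *
print(tool([.6146,.1400,.093],12.9),get_state()['eef_rot'],get_state()['position'],get_state()['contact_force'])
E
```

```text
clock: 32.92
position: [0.6152, 0.1435, 0.1214]
eef_rot: [176.7, -0.3, 13.5]
contact_force: [-0.2, 0.1, -0.7]
gripper_width: 0.0584
(array([-1.5,  1.7, 28.6]), np.float64(0.6)) [176.65481981  -0.30200766  13.48770782] [0.61517571 0.14354775 0.12142797] [-0.20957077  0.10062687 -0.74010973]
```

```bash
python3 -m jog '{"gripper":[40,40,40,40],"linear":[[-1,1,8],[0,0,8],[0,0,2],[0,0,0]],"twist":[0.5,0,0,0]}'; python3 - <<'E'
from h import *
print(tool([.6146,.1400,.090],12.9),get_state()['eef_rot'],get_state()['position'],get_state()['contact_force'])
E
```

```text
clock: 33.25
position: [0.6149, 0.1413, 0.1017]
eef_rot: [176.7, -0.3, 12.9]
contact_force: [0.3, 1.2, -1.4]
gripper_width: 0.0587
(array([-0.7,  0.5, 11.8]), np.float64(0.0)) [176.6773711   -0.34579178  12.92563816] [0.61490645 0.14129222 0.10172769] [ 0.32443592  1.19192656 -1.36975903]
```

```bash
python3 -m jog '{"gripper":[40,40,40,40],"linear":[[0,0,5],[0,0,5],[0,0,4],[0,0,0]],"twist":[0,0,0,0]}'; python3 - <<'E'
from h import *
print(tool([.6146,.1400,.090],12.9),get_state()['contact_force'])
E
```

```text
clock: 33.58
position: [0.6157, 0.1409, 0.087]
eef_rot: [176.7, -0.4, 12.9]
contact_force: [0.1, -0.2, -0.7]
gripper_width: 0.0583
(array([-1.2,  0.8, -3. ]), np.float64(0.0)) [ 0.12085747 -0.20334396 -0.69920751]
```

```bash
python3 -m jog '{"gripper":[40,64,66,70,78,85,85,85,85,85],"linear":[[-1,0,1],[0,0,0],[0,0,0],[0,0,-2],[0,0,-5],[0,0,-10],[0,0,-20],[0,0,-30],[0,0,-25],[0,0,0]],"twist":[0,0,0,0,0,0,0,0,0,0]}'; python3 - <<'E'
from h import *
im,c=snap('wrist','w16.png');s=get_state();print(s['position'],s['eef_rot'])
h=cv2.cvtColor(im,cv2.COLOR_BGR2HSV)
o=np.array([.5977,.2121]);a=np.radians(12.9);ex=np.array([np.cos(a),np.sin(a)]);ey=np.array([-ex[1],ex[0]])
m=((h[...,1]<40)&(h[...,2]>200)).astype(np.uint8)
for k in cv2.findContours(m,0,1)[0]:
    if cv2.contourArea(k)>600:
        r=rect(c,k,.079);d=r[:2]/1000-o;print(cv2.boundingRect(k),r,'pan xy',(d@ex*1000).round(1),(d@ey*1000).round(1))
b=im[100:260,180:380];cv2.imwrite('pics/c16.png',cv2.resize(b,None,fx=3.5,fy=3.5))
E
```

```text
clock: 34.42
position: [0.6131, 0.147, 0.1857]
eef_rot: [176.7, -0.5, 13.0]
contact_force: [0.4, 0.5, 0.5]
gripper_width: 0.0847
[0.61241969 0.14650085 0.1840227 ] [176.71594217  -0.42155862  12.99443732]
(185, 315, 70, 56) [594.4  16.8  56.3  55.2 -80.3] pan xy -46.8 -189.6
(272, 298, 125, 71) [691.   32.8 100.5  62.6  42. ] pan xy 50.9 -195.6
(429, 259, 80, 58) [778.9 113.9  58.2  49.7 -39.9] pan xy 154.7 -136.2
(235, 193, 87, 34) [615.2 142.2  60.6  24.7  12.8] pan xy 1.5 -72.0
(355, 146, 81, 74) [689.8 178.7  49.2  47.8   2.8] pan xy 82.3 -53.1
(100, 133, 73, 49) [512.6 157.4  48.   20.5  -4.3] pan xy -95.2 -34.3
(504, 0, 56, 58) [748.3 299.5  40.8  32.5   4.6] pan xy 166.3 51.6
(303, 0, 20, 185) [619.7 220.8 113.8  11.5 -76.8] pan xy 23.4 3.6
```

```bash
python3 - <<'E'
from h import *
print(tool([.446,.40,.13],5))
E
python3 -m jog '{"gripper":[85,85,85,85,85,85,85,85,85,85,85,85],"linear":[[-15,-20,-10],[-20,-30,0],[-20,-35,0],[-20,-35,0],[-15,-35,0],[-10,-35,0],[-5,-35,0],[0,-35,0],[0,-20,20],[0,0,20],[0,0,10],[0,0,0]],"twist":[2,2,2,2,0,0,0,0,0,0,0,0]}'; cat >> h.py <<'E'
def cart(X,f):
    im,c=snap('wrist',f);h=cv2.cvtColor(im,cv2.COLOR_BGR2HSV);H,S=h[...,0],h[...,1]
    m=cv2.morphologyEx((~((H>105)&(H<130)&(S>225))).astype(np.uint8),cv2.MORPH_OPEN,np.ones((5,5)))
    x,y=proj(c,X);print('px',x,y)
    for k in cv2.findContours(m,0,1)[0]:
        if 600<cv2.contourArea(k)<40000: print('all',cv2.boundingRect(k),rect(c,k,X[2]))
E
python3 - <<'E'
from h import *
cart([.446,.432,.024],'w17.png');print(tool([.446,.43,.1],5),get_state()['eef_rot'])
E
```

```text
(array([-105.6, -287. ,   36.9]), np.float64(8.0))
clock: 35.47
position: [0.4725, 0.4133, 0.1229]
eef_rot: [176.6, -0.9, 4.2]
contact_force: [-1.2, -0.5, -0.4]
gripper_width: 0.085
px 237.82568023372588 176.83234653595812
all (190, 144, 96, 62) [446.1 432.8  61.7  40.4   5.3]
all (113, 0, 118, 79) [403.7 522.8  60.8  41.7  45.7]
(array([-26. , -20.1,  22.1]), np.float64(-0.9)) [176.60872521  -0.969752     4.13208391]
```

```bash
python3 -m jog '{"gripper":[85,85,85,85,85,85],"linear":[[-13,-10,10],[-12,-10,20],[-1,-5,20],[0,0,10],[0,0,0],[0,0,0]],"twist":[-1,0,0,0,0,0]}'; python3 - <<'E'
from h import *
print(tool([.4461,.4348,.029],5.3),get_state()['eef_rot'])
E
```

```text
clock: 36.02
position: [0.4469, 0.4318, 0.0628]
eef_rot: [176.7, -1.2, 4.9]
contact_force: [0.1, 0.7, 0.0]
gripper_width: 0.085
(array([-1.2, -5. , 33.6]), np.float64(-0.4)) [176.71323273  -1.20714591   4.88869253]
```

```bash
python3 -m jog '{"gripper":[85,85,85,85,40,40,40,40,40,40,40],"linear":[[-1,-4,10],[0,0,12],[0,0,9],[0,0,2],[0,0,0],[0,0,0],[0,0,0],[0,0,0],[0,0,0],[0,0,0],[0,0,0]],"twist":[0,0,0,0,0,0,0,0,0,0,0]}' 60; python3 - <<'E'
from h import *
print(tool([.4461,.4348,.029],5.3),get_state()['eef_rot'])
E
```

```text
clock: 36.93
position: [0.4496, 0.4345, 0.0303]
eef_rot: [176.9, -1.5, 4.6]
contact_force: [-0.5, -0.8, -1.2]
gripper_width: 0.0579
(array([-3.5, -0.7,  1.2]), np.float64(-0.7)) [176.89853737  -1.50496609   4.63786735]
```

```bash
python3 -m jog '{"gripper":[40,40,40,40,40,40,40,40,40,40,40,40,40,40,40,40],"linear":[[0,0,-10],[0,0,-30],[0,0,-35],[0,0,-35],[0,0,-35],[15,10,-5],[25,25,0],[25,35,0],[25,35,0],[20,35,0],[10,35,0],[0,30,0],[0,10,0],[0,0,0],[0,0,0],[0,0,0]],"twist":[0,0,0,0,-3,-3,-2,0,0,0,0,0,0,0,0,0]}'; python3 - <<'E'
from h import *
print(tool([.6055,.1799,.15],12.9),get_state()['eef_rot'],get_state()['position'],get_state()['gripper_width'])
E
```

```text
clock: 38.27
position: [0.613, 0.256, 0.2126]
eef_rot: [177.0, -1.3, 13.7]
contact_force: [0.1, 0.5, -1.0]
gripper_width: 0.0578
(array([-26.8,  68.8,  65.7]), np.float64(0.8)) [177.01061909  -1.33754435  13.72476855] [0.61295731 0.25600772 0.21257925] 0.057795629865274756
```

```bash
python3 -m jog '{"gripper":[40,40,40,40,40,40,40],"linear":[[-10,20,0],[-10,25,0],[-7,20,5],[0,4,20],[0,0,20],[0,0,12],[0,0,0]],"twist":[0.8,0,0,0,0,0,0]}'; python3 - <<'E'
from h import *
print(tool([.6055,.1799,.12],12.9),get_state()['eef_rot'],get_state()['position'],get_state()['gripper_width'])
im,c=snap('wrist','w18.png');g=cv2.cvtColor(im,cv2.COLOR_BGR2GRAY)
h=cv2.cvtColor(im,cv2.COLOR_BGR2HSV)
m=((h[...,1]<40)&(h[...,2]>200)).astype(np.uint8)
z=get_state()['position'][2]-.006
for k in cv2.findContours(m,0,1)[0]:
    if cv2.contourArea(k)>2000: print(cv2.boundingRect(k),rect(c,k,z))
E
```

```text
clock: 38.85
position: [0.5956, 0.199, 0.1598]
eef_rot: [177.6, -1.6, 14.6]
contact_force: [-0.9, 0.2, -1.0]
gripper_width: 0.0582
(array([ 3.6, 19.3, 40.7]), np.float64(1.7)) [177.61903763  -1.59023507  14.63020122] [0.59563217 0.19904379 0.15977829] 0.05817908552080436
(207, 242, 145, 55) [595.7 202.3  58.9  24.9  14.4]
(95, 204, 77, 49) [534.3 205.6  29.3  12.5  -4.6]
```

```bash
python3 -m jog '{"gripper":[40,40,40,40,40,40],"linear":[[2,10,0],[2,7,5],[0,0,15],[0,0,15],[0,0,4],[0,0,0]],"twist":[1,0.7,0,0,0,0]}'; python3 - <<'E'
from h import *
print(tool([.605,.182,.088],12.9),get_state()['eef_rot'],get_state()['position'],get_state()['contact_force'])
E
```

```text
clock: 39.4
position: [0.6076, 0.1869, 0.1228]
eef_rot: [177.9, -2.1, 13.1]
contact_force: [-0.4, -0.4, -1.5]
gripper_width: 0.058
(array([-4.9,  2.9, 34.8]), np.float64(0.2)) [177.87173279  -2.08990158  13.06585674] [0.6076293  0.18687769 0.12283978] [-0.40609089 -0.44908939 -1.51948556]
```

```bash
python3 -m jog '{"gripper":[40,40,40,40],"linear":[[-4,2,5],[-1,0,8],[0,0,8],[0,0,0]],"twist":[0,0,0,0]}'; python3 - <<'E'
from h import *
print(tool([.605,.182,.088],12.9),get_state()['eef_rot'],get_state()['position'],get_state()['contact_force'])
E
```

```text
clock: 39.73
position: [0.6032, 0.1828, 0.099]
eef_rot: [177.9, -2.0, 13.1]
contact_force: [-0.1, -0.4, -2.3]
gripper_width: 0.0578
(array([ 1.2,  0.8, 11.1]), np.float64(0.2)) [177.88438198  -2.01743142  13.0790303 ] [0.60320482 0.18283612 0.09904053] [-0.05579695 -0.37481794 -2.32138233]
```

```bash
python3 -m jog '{"gripper":[40,40,40,40],"linear":[[1,0,4],[0,0,5],[0,0,5],[0,0,2]],"twist":[0,0,0,0]}'; python3 - <<'E'
from h import *
print(tool([.605,.182,.082],12.9),get_state()['eef_rot'],get_state()['position'],get_state()['contact_force'])
E
```

```text
clock: 40.07
position: [0.6054, 0.1833, 0.0821]
eef_rot: [177.9, -2.1, 13.1]
contact_force: [-1.1, -0.3, -1.8]
gripper_width: 0.0581
(array([-0.7,  1.1,  0.2]), np.float64(0.2)) [177.91997003  -2.09712001  13.09647558] [0.6054147  0.18327815 0.08214125] [-1.08634907 -0.30814775 -1.79250888]
```

```bash
python3 -m jog '{"gripper":[40,40,64,66,70,78,85,85,85,85,85,85],"linear":[[0,0,3],[0,0,2],[0,0,0],[0,0,0],[0,0,-2],[0,0,-5],[0,0,-10],[0,0,-20],[0,0,-30],[0,0,-30],[0,0,-20],[0,0,0]],"twist":[0,0,0,0,0,0,0,0,0,0,0,0]}'; python3 - <<'E'
from h import *
im,c=snap('wrist','w19.png');s=get_state();print(s['position'],s['eef_rot'])
h=cv2.cvtColor(im,cv2.COLOR_BGR2HSV)
o=np.array([.5977,.2121]);a=np.radians(12.9);ex=np.array([np.cos(a),np.sin(a)]);ey=np.array([-ex[1],ex[0]])
m=((h[...,1]<40)&(h[...,2]>200)).astype(np.uint8)
for k in cv2.findContours(m,0,1)[0]:
    if cv2.contourArea(k)>600:
        r=rect(c,k,.069);d=r[:2]/1000-o;print(cv2.boundingRect(k),r,'pan xy',(d@ex*1000).round(1),(d@ey*1000).round(1))
print(tool([.5278,.0448,.2023],103))
E
```

```text
clock: 41.07
position: [0.6006, 0.188, 0.2036]
eef_rot: [178.0, -2.3, 13.2]
contact_force: [0.4, 0.4, 0.2]
gripper_width: 0.0849
[0.60021886 0.18764225 0.20218464] [177.95477922  -2.17857073  13.19715515]
(189, 344, 65, 27) [589.2  26.4  58.4  29.8   9.4] pan xy -49.7 -179.1
(314, 318, 83, 53) [715.   57.3  74.1  47.6  42.3] pan xy 79.8 -177.1
(240, 237, 74, 29) [615.  142.4  61.   25.2  13.5] pan xy 1.3 -71.8
(345, 192, 72, 65) [692.6 183.2  52.   50.8   2.6] pan xy 86.1 -49.4
(239, 183, 79, 32) [606.  186.6  61.   25.4  12.7] pan xy 2.4 -26.7
(112, 183, 68, 43) [505.5 159.7  50.8  21.6  -4.6] pan xy -101.6 -30.5
(474, 0, 86, 122) [760.3 333.7  86.5  55.8 -86.9] pan xy 185.6 82.2
(array([-103. ,  122.6,    0.3]), np.float64(-89.8))
```

```bash
python3 -m jog '{"gripper":[85,85,85,85,85,85,85,85,85,85,85,85,85,85,85,85,85,85,85,85],"linear":[[-20,10,-5],[-30,25,0],[-25,30,0],[-20,30,0],[-10,20,0],[0,5,0],[0,0,0],[0,0,0],[0,0,0],[0,0,0],[0,0,0],[0,0,0],[0,0,0],[0,0,0],[0,0,0],[0,0,0],[0,0,0],[0,0,0],[0,0,0],[0,0,0]],"twist":[0,0,0,0,0,0,-7,-7,-7,-7,-7,-7,-7,-7,-7,-7,-7,-7,-6,0]}'; python3 - <<'E'
from h import *
c=post('w20.png');print(c['cam_to_world'][:3,3])
E
```

```text
clock: 42.78
position: [0.5184, 0.0518, 0.1993]
eef_rot: [178.3, 1.3, 106.0]
contact_force: [-0.3, 0.2, -0.2]
gripper_width: 0.0848
-0.004 [136, 136, 135, 124, 77, 74, 118, 95, 30, 29, 70, 106, 106, 103, 90, 123, 135, 124, 69, 93, 133, 135, 122, 54, 123, 135, 133, 84, 65, 134, 135, 129, 43, 110, 135, 135]
0.0 [136, 136, 135, 126, 85, 78, 121, 106, 30, 32, 86, 168, 237, 243, 181, 136, 135, 131, 74, 97, 134, 136, 108, 45, 117, 135, 136, 79, 72, 135, 136, 126, 56, 106, 135, 135]
0.005 [136, 136, 136, 130, 91, 82, 128, 94, 32, 30, 79, 173, 243, 239, 185, 130, 135, 136, 136, 136, 136, 135, 112, 58, 123, 136, 135, 136, 136, 136, 136, 127, 51, 112, 136, 136]
0.009 [137, 138, 137, 138, 137, 138, 132, 96, 34, 30, 81, 184, 240, 244, 213, 143, 137, 137, 137, 137, 137, 137, 136, 137, 137, 137, 137, 137, 136, 137, 136, 137, 137, 136, 136, 136]
277 319
[0.45159021 0.03448535 0.3224048 ]
```

Pointer reads about 2 cm lower than with two tubs, 3–5 mm below the mark: inside the window. Now the third carton goes to the tray.

```bash
python3 -m jog '{"gripper":[85,85,85,85,85,85,85,85,85],"linear":[[10,-30,0],[20,-20,0],[20,0,0],[20,0,0],[10,0,15],[0,0,15],[0,0,15],[0,0,0],[0,0,0]],"twist":[0,0,6,7,7,5,0,0,0]}'; python3 - <<'E'
from h import *
cart([.491,.14,.024],'w21.png');s=get_state();print(s['position'],s['eef_rot'],tool([.491,.14,.1],81))
E
```

```text
clock: 43.58
position: [0.4531, 0.1227, 0.1492]
eef_rot: [178.0, -0.1, 78.9]
contact_force: [0.4, 1.1, 0.5]
gripper_width: 0.0852
px 310.60893747409153 239.81878802891222
all (279, 194, 54, 82) [487.9 137.4  68.   37.8  -4.6]
[0.45302458 0.12250765 0.14921902] [ 1.78007769e+02 -1.09132608e-01  7.88612069e+01] (array([24.4, 32.1, 50.4]), np.float64(-2.1))
```

```bash
python3 -m jog '{"gripper":[85,85,85,85,85,85,85],"linear":[[10,15,10],[9,17,25],[0,0,25],[0,0,20],[0,0,5],[0,0,0],[0,0,0]],"twist":[-6.5,0,0,0,0,0,0]}'; python3 - <<'E'
from h import *
print(tool([.492,.137,.028],85.4),get_state()['eef_rot'],get_state()['position'])
E
```

```text
clock: 44.22
position: [0.4988, 0.1369, 0.0687]
eef_rot: [177.4, -0.1, 85.0]
contact_force: [0.2, -0.4, 0.1]
gripper_width: 0.085
(array([-0.5, -8.6, 40.3]), np.float64(-0.4)) [ 1.77394126e+02 -5.21003261e-02  8.49930002e+01] [0.49879751 0.13685776 0.06865338]
```

```bash
python3 -m jog '{"gripper":[85,85,85,85,20,20,20,20,20,20,20,20],"linear":[[0,-8,10],[0,0,14],[0,0,12],[0,0,5],[0,0,0],[0,0,0],[0,0,0],[0,0,0],[0,0,0],[0,0,0],[0,0,0],[0,0,0]],"twist":[0,0,0,0,0,0,0,0,0,0,0,0]}' 50; python3 - <<'E'
from h import *
print(tool([.599,-.09,.12],8.9),get_state()['position'],get_state()['eef_rot'])
E
```

```text
clock: 45.22
position: [0.4952, 0.1382, 0.0316]
eef_rot: [176.7, -0.2, 84.8]
contact_force: [-0.2, 0.3, -1.7]
gripper_width: 0.0347
(array([-217.6,  128.9,  -81.8]), np.float64(75.9)) [0.49523031 0.13818636 0.03164925] [176.73037078  -0.18756476  84.79934202]
```

```bash
python3 -m jog '{"gripper":[20,20,20,20,20,20,20,20,20,20,20,20,20,20,20,20,20,20,20,20],"linear":[[0,0,-10],[0,-10,-30],[0,-10,-30],[0,-10,-25],[-15,0,-5],[-30,0,0],[-35,0,0],[-35,0,0],[-35,0,0],[-35,0,0],[-35,0,0],[-20,0,0],[0,0,0],[0,0,0],[0,0,0],[0,0,0],[0,0,0],[0,0,0],[0,0,0],[0,0,0]],"twist":[0,0,0,0,0,0,0,0,0,7,7,7,7,7,7,7,7,7,7,6]}'; python3 - <<'E'
from h import *
print(tool([.594,-.115,.12],8.9),get_state()['position'],get_state()['eef_rot'],get_state()['gripper_width'])
im,c=snap('wrist','w22.png');h=cv2.cvtColor(im,cv2.COLOR_BGR2HSV)
m=((h[...,1]<40)&(h[...,2]>150)).astype(np.uint8)
for k in cv2.findContours(m,0,1)[0]:
    if cv2.contourArea(k)>1500: print(cv2.boundingRect(k),rect(c,k,.01))
E
```

```text
clock: 46.88
position: [0.4249, -0.1033, 0.1424]
eef_rot: [179.1, -3.4, 8.2]
contact_force: [-0.2, 0.2, -1.3]
gripper_width: 0.0347
(array([164.1,  35.1,  32.8]), np.float64(-0.7)) [ 0.42492673 -0.10331312  0.14237285] [179.13335743  -3.4358337    8.16787523] 0.03465062572491481
(234, 198, 91, 128) [ 442.  -158.   117.1   70.8  -81.6]
(427, 107, 109, 199) [600.6 -93.3 173.   72.7 -81.4]
```

```bash
python3 -m jog '{"gripper":[20,20,20,20,20,20,20,20,20,20],"linear":[[15,10,5],[25,10,5],[30,10,5],[30,5,5],[30,0,5],[25,0,5],[10,0,0],[0,0,0],[0,0,0],[0,0,0]],"twist":[-0.5,0,0,0,0,0,0,0,0,0]}'; python3 - <<'E'
from h import *
print(tool([.598,-.112,.06],8.6),get_state()['position'],get_state()['eef_rot'],get_state()['gripper_width'])
E
```

```text
clock: 47.77
position: [0.598, -0.1133, 0.1221]
eef_rot: [178.9, -3.1, 9.7]
contact_force: [-0.6, -0.0, -1.5]
gripper_width: 0.0342
(array([-3.1, -2.5, 62. ]), np.float64(1.1)) [ 0.59799846 -0.11328202  0.12212756] [178.88407415  -3.0709195    9.69792199] 0.03419559062590587
```

```bash
python3 -m jog '{"gripper":[20,20,20,20,20],"linear":[[-2,-1,15],[-2,0,20],[0,0,20],[0,0,12],[0,0,0]],"twist":[1,0,0,0,0]}'; python3 - <<'E'
from h import *
print(tool([.598,-.112,.035],8.6),get_state()['position'],get_state()['eef_rot'],get_state()['contact_force'])
E
```

```text
clock: 48.18
position: [0.5932, -0.1167, 0.0559]
eef_rot: [178.6, -3.1, 8.7]
contact_force: [-0.1, -0.0, -1.9]
gripper_width: 0.0341
(array([ 4.3, -4.4, 21.1]), np.float64(0.1)) [ 0.59323358 -0.11667818  0.05590299] [178.64955954  -3.06531429   8.72310969] [-0.07788982 -0.01185023 -1.90684915]
```

```bash
python3 -m jog '{"gripper":[20,20,20,20],"linear":[[4,-3,6],[0,0,6],[0,0,5],[0,0,3]],"twist":[0,0,0,0]}'; python3 - <<'E'
from h import *
print(tool([.598,-.112,.035],8.6),get_state()['contact_force'])
E
```

```text
clock: 48.52
position: [0.5986, -0.114, 0.0374]
eef_rot: [178.5, -3.2, 8.7]
contact_force: [0.2, -0.1, -1.4]
gripper_width: 0.0346
(array([-0.4, -2.1,  2.3]), np.float64(0.1)) [ 0.21851253 -0.11362966 -1.36085706]
```

```bash
python3 -m jog '{"gripper":[20,20],"linear":[[0,0,3],[0,0,2]],"twist":[0,0]}'
```

```text
clock: 48.68
position: [0.5993, -0.1135, 0.0352]
eef_rot: [178.4, -3.1, 8.7]
contact_force: [-8.0, -0.4, 18.3]
gripper_width: 0.0343
```

In contact; I'll release and rise.

```bash
python3 -m jog '{"gripper":[20,45,50,55,60,60,60,60,60,60,60,60,60],"linear":[[0,0,-1],[0,0,0],[0,0,0],[0,0,-2],[0,0,-10],[0,0,-20],[0,0,-25],[0,0,-30],[-20,0,-10],[-30,0,-10],[-30,0,0],[-10,0,0],[0,0,0]],"twist":[0,0,0,0,0,0,0,0,0,0,0,0,0]}'; python3 - <<'E'
from h import *
im,c=snap('wrist','w23.png');print(get_state()['position'],get_state()['eef_rot'])
a=np.radians(8.6);o=np.array([.6006,-.0933])
x,y=proj(c,[.598,-.112,.02]).astype(int);print(x,y)
im2,c2=snap('side','s3.png')
A=im[max(0,y-110):y+110,max(0,x-130):x+130];B=im2[170:290,225:330]
C=cv2.imread('pics/w19.png')[60:300,200:360]
f=lambda q,w,h:cv2.resize(q,(w,h),interpolation=cv2.INTER_CUBIC)
M=np.hstack([f(A,300,254),f(C,200,300)[:254],f(B,222,254)]);cv2.imwrite('pics/final.png',f(M,800,int(254*800/722)))
E
```

```text
clock: 49.77
position: [0.5052, -0.1233, 0.1492]
eef_rot: [178.3, -3.7, 8.9]
contact_force: [0.1, -0.7, 0.6]
gripper_width: 0.0599
[ 0.50601123 -0.12317447  0.14923502] [178.29689321  -3.6922592    8.93198794]
385 200
```

View pics/final.png

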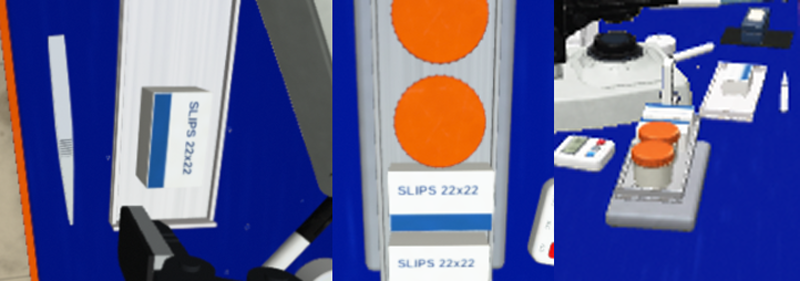

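The final picture shows the carton flat inside the tray, both tubs and both cartons side by side in the pan, and the slide box on the mat. I see no kit anywhere, so I'm handing in.

```bash
python3 -c "
from workcell import *
print(sign_off())"
```

```text
the job is handed in; nothing more can be done
None
```

I moved the slide box to the mat, loaded four items into the pan (both tubs and two cartons) and put the third carton in the tray. The job is handed in, with the robot's clock at about 50 s of the 208 s limit. I saw no kit in any picture, so I treated it as absent.

**Last checks**
- **Pointer:** it read about 16 mm above the mark with two items and 3–5 mm below it with four. That reading was taken before the tray carton was moved.
- **Placement:** the final picture shows the slide box on the mat, and the tubs and cartons side by side in the pan, none on top of another. The third carton lies flat inside the tray rim. The arm was clear of everything.

**What was less certain**
- **Inner pan carton:** it sits about 2 mm off the pan's centreline, with only 3 mm of play. I judged it flat on the floor because its apparent size matches the other carton's. I took no separate height measurement.
- **Slide box:** it lies about 9 mm off the mat's centre in y and overhangs the mat's edge slightly. My earlier measurements and the wrist view differed by up to 1 cm because the arm was still moving.
- **Tool tilt:** the tool tilted up to about 5° during moves, and I could not correct it.

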